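Open up a sprung collision buffer by two turns of its knurled collar

TASK

Set the stroke of the sprung buffer on its square plate: with a fingertip against the outside of its knurled collar, roll the collar anticlockwise (seen from above) until it stands two full turns up from tight, within a quarter turn (it is already part of its first turn loose; tight is where its dark line meets the line on the plate). Then press the plunger in its middle all the way down with a fingertip and let it spring back up, to prove that it moves freely. Only touch, never taking the collar or plunger between the fingers; leave the loose things around it where they are, and finish clear of everything.

Things in the scene. Friction and masses are not known exactly. Their poses are not given: they have to be found in the camera images.
- buffer: Sprung buffer, fixed: aluminium plate 110x110x12 mm with a screw in each corner, an upright dark barrel 66 mm across, a knurled steel collar and a plunger in its middle, on one upright axis. Origin: on the axis, on the bench top; x along the dark datum line on the plate. A grey conical screw jack (84 mm wide, 94 tall) and an open parts tray, both fixed, stand beside it; the three swap places.
- collar_axis (a point): Point on the collar's axis 51 mm above the bench, half-way up the collar when tight; it does not move. The collar is a knurled steel ring 76 mm across (rim radius 38 mm), 22 mm tall: when tight its underside is 40 mm and its top 62 mm above the bench; each turn lifts it 3 mm. Below it is only the barrel (33 mm radius) and the plate.
- collar_turn (a joint): Turn of the collar, rad: 0 = tight (dark line on its top and rim points along the plate's datum line), growing anticlockwise from above; turns are counted (12.57 = two full turns). Starts at 0 to 5.0, already part loosened; stop at 22. Stays where left; needs about 2 N along the rim: a finger pressed on the rim with 6 to 20 N and moved round it carries it along by friction.
- plunger (a joint): Height of the plunger above its lowest position, m: 0 = fully down. A spring holds it up against a lip in the collar, so it rises 3 mm per turn of the collar (about 0.006 at two turns). Pressing it down takes about 3 N at first and 5 N at the bottom, where it stops hard; let go, it springs back up.
- plunger_top (a point): Centre of the plunger's slightly rounded top face; moves with it. The plunger is a plain steel cylinder 30 mm across; fully down, its top is 78 mm above the bench: 16 mm above the tight collar's top, 10 mm above the collar's top at two turns.
- bolt: Loose bystander, not to be moved: a steel hexagon bolt, 46 mm tall, standing on its head. Origin: the centre of its underside.
- spare_nut: Loose bystander, not to be moved: a small brass knurled nut, 28 mm across, 20 mm tall. Origin: the centre of its underside.
- small_weight: Loose bystander, not to be moved: a slotted steel weight, 76 mm across, 15 mm tall. Origin: the centre of its underside.
- tape_roll: Loose bystander, not to be moved: a cardboard ring, 84 mm across, 24 mm tall. Origin: the centre of its underside.
- wrench: Loose bystander, not to be moved: a steel wrench, 170 mm long, lying flat. Origin: the centre of its underside.
- screwdriver: Loose bystander, not to be moved: a screwdriver, 180 mm long, lying flat. Origin: the centre of its underside.

How it is judged:
By the outcome, as a careful person would: the job done as asked, in the order asked, and still so for the second after the job is handed in, with the robot touching nothing.
It also fails if it takes over 67 s, if anything falls off the work surface, if the arm or the gripper's body presses on something with over 40 N, if the wrist force passes 120 N, or if a joint passes its speed limit or range.

ROBOT

A 6-joint arm with a two-finger parallel gripper is mounted at the origin on the work surface. World frame = base frame: x ahead of the robot, y to its left, z up, the work surface at z = 0. Lengths are in m, angles in rad, forces in N, time in s.
With the tool pointing down it reaches from about 0.375 to 0.9 m from the base axis. Payload 3.1 kg.
Tool frame: the origin (TCP) lies at the very end of the fingers, on their centre line; the grasp point (between the pads) lies 19 mm behind it; z points along the fingers, y is the direction in which the jaws open and shut (so a half turn about z gives the same grasp; the last joint's range is limited). The gripper opens to 85 mm and grips with 20 to 120 N. Pads are 22 mm wide; open, the fingers measure 114 mm over their backs; the gripper's body (76 mm by 85 mm) begins 54 mm behind the grasp point. The pads swing forward as they close: fully open they stand 13 mm farther back than shut.
Start: joints at [-1.365, 0.527, 1.433, -0, 1.181, -0.178], TCP at [0.234, -0.579, 0.195] pointing down, gripper open.
Joint ranges: [-3.08, 3.08], [-0.75, 2.2], [0.22, 2.44], [-1.43, 4.57], [0, 2.65], [-2.85, 2.85]. Speed limits (rad/s): [2.79, 2.79, 3.14, 3.14, 3.14, 3.14].

INTERFACE

Orientations are given as a unit quaternion [x, y, z, w].
In Python, from station import * gives the robot as it stands.
- The arm moves only by the tool jog_arm, never from a script. Its argument "motion" is a list of rows, each a list of 5 numbers: the shift along the world's x, y, z in cm, then the turn about the world's z in degrees, then the closure in counts, from 0 (fully open) to 255 (shut). In form: [[tx, ty, tz, yaw, jaw], ...]. A call has 1 to 10 rows; each row shifts and turns the pose as measured when the row begins; what a row does not reach is not made up. A row lasts 1/12 s, in which the tool goes at most 41.7 mm and 7.16 degrees, less where a joint would pass 70% of its speed; a pose out of reach is approached as far as the arm can. A call with a gripper value outside its range is refused whole. The fingers move at their own pace and stop on an object; "squeeze" is the grip in N (left out, the last holds). Time passes only in rows, so rows that do not move let the fingers close. It gives the time, the measured TCP pose, the force and the opening at its end, in the units of the state.
- sense(): the state, without advancing time (a new reading comes with each control period).
- snapshot(name): name is "scene" or "side" or "wrist"; returns a dict with "img" (420x560x3 uint8, red, green, blue), "depth" (420x560 float32, m along the optical axis (not along the pixel's ray), 0 where there is no reading), "intrinsics" (3x3 intrinsics, pixels), "dist_coeffs" ([k1, k2, p1, p2, k3] as OpenCV has them; the pictures are not rectified), "eye" and "attitude" of the camera in the world. Camera axes: x right, y down, z forward; pixel columns grow to the right and rows downward; lengths in m; the calibration is good to about 2 mm. A picture is of the moment at which its call begins.
- sign_off(): hands the job in, once; it reports no verdict.
The state is a dict: "t": time; "q": joint angles; "qd": joint speeds; "tau": joint torques, N m; "tcp_pos": TCP position; "tool_rot": TCP orientation; "force": force on the tool from outside, world axes, zero at the start; "ft_torque": the same for the moment, N m; "finger_gap": opening from 0.0 (shut) to 1.0 (fully open).
Only numpy, scipy, OpenCV 4.12 (cv2) and the standard library are available. Lean on these libraries where they do the work, as an engineer would, in place of code of your own. Each camera call takes 0.05 s, during which the arm holds its last target.

## Working session

There is one attempt and no reset: what is moved stays moved. The work goes in short steps, Python scripts to look and compute and a tool call to move; the robot and the scene stay as the last step left them, time stands still between calls to the robot, and variables do not carry over. Pictures are saved under pics/ and viewed, and the job is handed in when it is done.

Besides the shell and the picture viewer there is one more tool, called after "Call:" as a command line: name --pt "numbers of a row" for each row, then --argument value for the rest. jog_arm: Moves the arm, as the interface text tells. Its arguments: {"type":"object","properties":{"motion":{"type":"array","items":{"type":"array","items":{"type":"number"}}},"squeeze":{"type":"number"}},"required":["motion"]}

```bash
mkdir -p pics; ls; python3 - <<'E'
from station import *
import cv2
s=sense();print(s)
for n in ["scene","side","wrist"]:
    d=snapshot(n);cv2.imwrite(f"pics/{n}0.png",d["img"][:,:,::-1]);print(n,d["intrinsics"],d["dist_coeffs"],d["eye"],d["attitude"])
E
```

```text
pics
{'t': 0.0, 'q': array([-1.36550022e+00,  5.28475254e-01,  1.43392625e+00,  1.11321338e-05,
        1.18137069e+00, -1.78455097e-01]), 'qd': array([-9.67604731e-04, -3.93819588e-04,  9.60814958e-04,  5.74848735e-04,
       -1.81759684e-03,  7.44181178e-05]), 'tau': array([ 6.56022858e-04, -4.42355704e+01, -1.78023881e+01, -9.38375479e-05,
        8.50665645e-03, -5.48486440e-06]), 'tcp_pos': array([ 0.23389221, -0.57872515,  0.19422049]), 'tool_rot': array([ 9.81648105e-01,  1.90698217e-01, -9.47826474e-06, -1.08974035e-03]), 'force': array([-0.05037819,  0.05185678,  0.35186968]), 'ft_torque': array([-0.00233273, -0.02613139, -0.06554691]), 'finger_gap': 1.0021979283335722}
scene [[501.4469199    0.         273.30422481]
 [  0.         501.4469199  207.24187191]
 [  0.           0.           1.        ]] [-0.10290004  0.          0.          0.          0.        ] [ 1.09223144 -0.82720103  1.0281744 ] [ 0.88177217  0.25824347 -0.1162983  -0.37717749]
side [[417.29123148   0.         285.43456863]
 [  0.         417.29123148 207.91999887]
 [  0.           0.           1.        ]] [-0.05477119  0.          0.          0.          0.        ] [-0.04780014  0.61540134  0.8991463 ] [-0.34622802  0.85253504 -0.36367793  0.1450811 ]
wrist [[333.92799212   0.         280.1609857 ]
 [  0.         333.92799212 206.80950969]
 [  0.           0.           1.        ]] [-0.03506813  0.          0.          0.          0.        ] [ 0.3106723  -0.54834676  0.37201689] [ 0.8179544  -0.55156814 -0.09214378  0.13502859]
```

View pics/scene0.png

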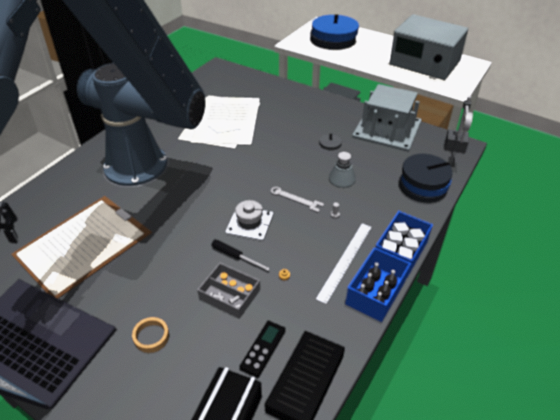

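View pics/side0.png

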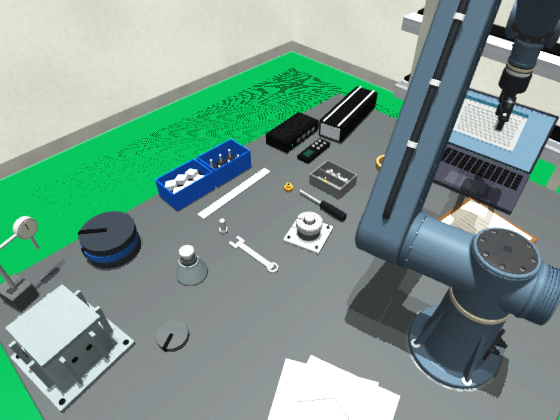

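View pics/wrist0.png

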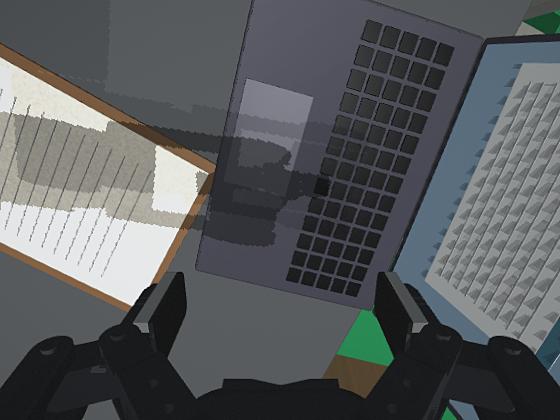

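The buffer is at about (250,215) in the scene view and (308,230) in the side view. It stands between the wrench and the screwdriver, with the jack at (343,168) and the tray at (229,288) in the scene view.

```bash
cat > h.py <<'E'
from station import *
import cv2, numpy as np
from scipy.spatial.transform import Rotation as R
def ray(d,px):
    u=cv2.undistortPoints(np.array([[px]],float),d["intrinsics"],d["dist_coeffs"])[0,0]
    v=R.from_quat(d["attitude"]).apply([u[0],u[1],1.0]); return np.array(d["eye"]),v
def onz(d,px,z):
    e,v=ray(d,px); return e+v*(z-e[2])/v[2]
def proj(d,P):
    r=R.from_quat(d["attitude"]).inv(); P=np.atleast_2d(P)
    c=r.apply(P-d["eye"])
    return cv2.projectPoints(c[:,None],np.zeros(3),np.zeros(3),d["intrinsics"],d["dist_coeffs"])[0][:,0]
def cloud(d):
    h,w=d["depth"].shape; uv=np.stack(np.meshgrid(np.arange(w),np.arange(h)),-1).reshape(-1,1,2).astype(float)
    u=cv2.undistortPoints(uv,d["intrinsics"],d["dist_coeffs"])[:,0]
    z=d["depth"].reshape(-1,1); P=np.hstack([u*z,z]); P=R.from_quat(d["attitude"]).apply(P)+d["eye"]
    P[z[:,0]==0]=np.nan; return P.reshape(h,w,3)
def crop(d,name,x0,y0,x1,y1,k):
    cv2.imwrite(f"pics/{name}.png",cv2.resize(d["img"][y0:y1,x0:x1,::-1],None,fx=k,fy=k,interpolation=cv2.INTER_CUBIC))
E
python3 - <<'E'
from h import *
d=snapshot("scene");crop(d,"sc1",200,180,300,255,8)
P=cloud(d)
for c in [(250,207),(240,226),(229,288),(343,160),(335,210),(270,195),(320,208),(215,243),(267,270),(285,274)]: print(c,P[c[1],c[0]].round(3))
m=(P[...,2]>.07)&(P[...,2]<.1);m[:, :225]=0;m[:,275:]=0;m[240:]=0;m[:190]=0
print("plunger",P[m].mean(0),P[m].min(0),P[m].max(0),m.sum())
d=snapshot("side");crop(d,"si1",270,195,345,255,10)
P=cloud(d)
m=(P[...,2]>.07)&(P[...,2]<.1);m[:, :280]=0;m[:,335:]=0;m[255:]=0;m[:205]=0
print("plunger",P[m].mean(0),P[m].min(0),P[m].max(0),m.sum())
E
```

```text
(250, 207) [ 0.488 -0.029  0.082]
(240, 226) [ 0.467 -0.054  0.018]
(229, 288) [ 0.576 -0.252  0.027]
(343, 160) [0.614 0.281 0.092]
(335, 210) [0.671 0.13  0.035]
(270, 195) [0.458 0.116 0.001]
(320, 208) [0.615 0.146 0.002]
(215, 243) [ 0.454 -0.15   0.027]
(267, 270) [ 0.611 -0.134 -0.   ]
(285, 274) [ 0.668 -0.136  0.023]
plunger [ 0.48085143 -0.02638703  0.07777631] [ 0.46444342 -0.03935413  0.07004937] [ 0.49638928 -0.00733834  0.08242228] 80
plunger [ 0.47169781 -0.02096194  0.07610744] [ 0.45812625 -0.03492645  0.07010072] [ 0.48899574 -0.00804366  0.0804364 ] 75
```

View pics/sc1.png

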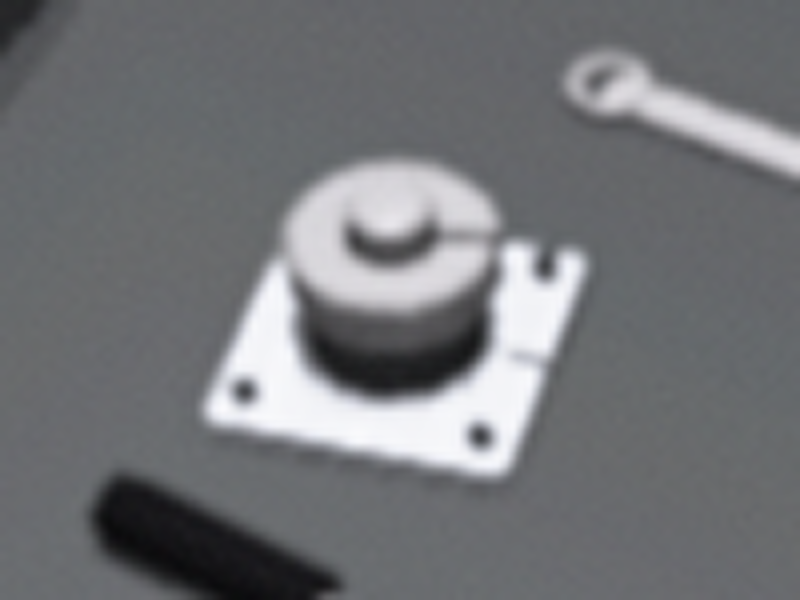

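View pics/si1.png

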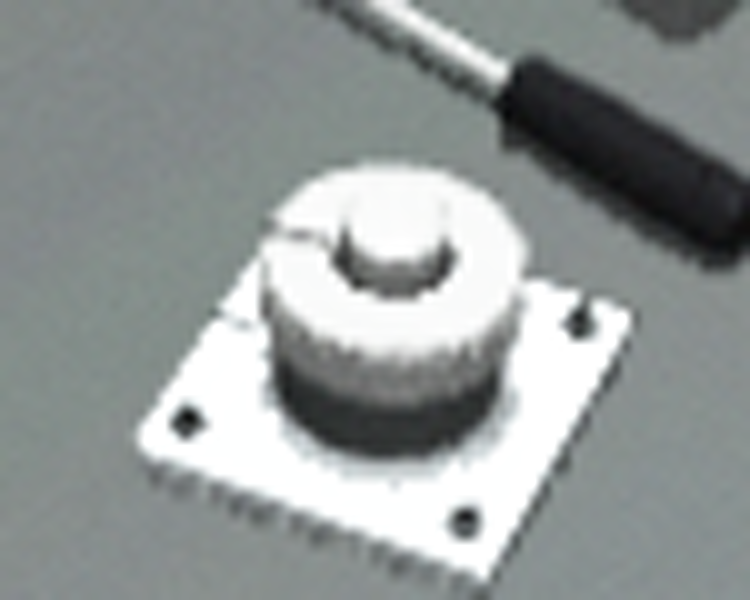

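```bash
python3 - <<'E'
from h import *
def un(p,k,x,y): return ((p[0]+.5)/k-.5+x,(p[1]+.5)/k-.5+y)
for n,k,x,y,H,D,C in [("scene",8,200,180,[(245,390),(480,436),(545,265)],[(512,354),(548,360)],[(440,234),(495,237)]),
               ("side",10,270,195,[(187,420),(465,520),(580,322)],[(215,315),(250,325)],[(280,232),(330,240)])]:
    d=snapshot(n)
    h=[onz(d,un(p,k,x,y),.012) for p in H]; c=(h[0]+h[2])/2
    print(n,np.round(h,4),"c",c.round(4),np.linalg.norm(h[0]-h[1]),np.linalg.norm(h[1]-h[2]))
    dd=[onz(d,un(p,k,x,y),.012) for p in D]; print("datum",np.round(dd,4),[np.degrees(np.arctan2(*(p-c)[1::-1])) for p in dd])
    for z in (.062,.064):
        cc=[onz(d,un(p,k,x,y),z) for p in C]; print("coll",z,np.round(cc,4),[np.degrees(np.arctan2(*(p-c)[1::-1])) for p in cc],[np.linalg.norm((p-c)[:2]) for p in cc])
    print("plate edges deg",[np.degrees(np.arctan2(*(h[i+1]-h[i])[1::-1])) for i in (0,1)])
E
```

```text
scene [[ 0.4459 -0.0717  0.012 ]
 [ 0.5285 -0.0457  0.012 ]
 [ 0.5006  0.0379  0.012 ]] c [ 0.4733 -0.0169  0.012 ] 0.08661738329844144 0.08815973414924579
datum [[ 0.5157 -0.0063  0.012 ]
 [ 0.5282 -0.002   0.012 ]] [np.float64(13.944376388062057), np.float64(15.170779044645846)]
coll 0.062 [[ 0.4902 -0.0113  0.062 ]
 [ 0.5073 -0.0023  0.062 ]] [np.float64(18.342699980880557), np.float64(23.251223315750874)] [np.float64(0.017844772588131788), np.float64(0.0370243321017761)]
coll 0.064 [[ 0.4914 -0.0129  0.064 ]
 [ 0.5085 -0.004   0.064 ]] [np.float64(12.18536390992812), np.float64(20.123689949635715)] [np.float64(0.018603450191934476), np.float64(0.03751860780452898)]
plate edges deg [np.float64(17.44130449925529), np.float64(108.46800848052698)]
side [[ 0.5029  0.0298  0.012 ]
 [ 0.4211  0.0026  0.012 ]
 [ 0.4472 -0.0786  0.012 ]] c [ 0.475  -0.0244  0.012 ] 0.08622053815696469 0.08535611400302837
datum [[ 0.5257 -0.0059  0.012 ]
 [ 0.5156 -0.0101  0.012 ]] [np.float64(20.077191102270156), np.float64(19.40702100263011)]
coll 0.062 [[ 0.5026 -0.0071  0.062 ]
 [ 0.4903 -0.0147  0.062 ]] [np.float64(32.07635708562842), np.float64(32.46814172776993)] [np.float64(0.032491783564503336), np.float64(0.018114470054525607)]
coll 0.064 [[ 0.5013 -0.0057  0.064 ]
 [ 0.489  -0.0132  0.064 ]] [np.float64(35.560515447499164), np.float64(38.73906695585256)] [np.float64(0.03222702986244863), np.float64(0.017945270765673347)]
plate edges deg [np.float64(-161.63703563709433), np.float64(-72.16877592946076)]
```

```bash
python3 - <<'E'
from h import *
s=sense();d=snapshot("wrist")
T=R.from_quat(s["tool_rot"]);print(T.as_matrix().round(3))
print("cam in tool",T.inv().apply(d["eye"]-s["tcp_pos"]).round(4), "cam axes in tool\n",(T.inv()*R.from_quat(d["attitude"])).as_matrix().round(3))
E
```

```text
[[ 0.927  0.374 -0.   ]
 [ 0.374 -0.927  0.001]
 [ 0.    -0.001 -1.   ]]
cam in tool [ 8.270e-02  1.000e-04 -1.777e-01] cam axes in tool
 [[ 0.    -0.946 -0.323]
 [ 1.     0.     0.   ]
 [-0.    -0.323  0.946]]
```

Call:
jog_arm --pt "1.2 3.8 0 0 255" --pt "1.2 3.8 0 0 255" --pt "1.2 3.8 0 0 255" --pt "1.2 3.8 0 0 255" --pt "1.2 3.8 0 0 255" --pt "1.2 3.8 0 0 255" --pt "1.2 3.8 0 0 255" --pt "1.2 3.8 0 0 255" --pt "1.2 3.8 0 0 255" --pt "1.2 3.8 0 0 255" --squeeze 40

```text
t: 1.23
tcp_pos: [0.3536, -0.1958, 0.1959]
tool_rot: [0.983, 0.183, 0.001, 0.007]
force: [1.2, -1.0, -0.1]
finger_gap: 0.003
```

Call:
jog_arm --pt "1.1 3.6 -1 0 255" --pt "1.1 3.6 -1 0 255" --pt "1.1 3.5 -1 0 255" --pt "1.1 3.4 -1 0 255" --pt "0 0 0 0 255"

```text
t: 1.65
tcp_pos: [0.4003, -0.0431, 0.1572]
tool_rot: [0.983, 0.186, 0.005, 0.009]
force: [-0.4, 0.1, 0.3]
finger_gap: 0.0
```

```bash
python3 - <<'E'
from h import *
s=sense();print(s["tcp_pos"],s["q"],s["force"])
d=snapshot("wrist");cv2.imwrite("pics/w1.png",d["img"][:,:,::-1])
print(proj(d,[[.474,-.021,.084],[.474,-.021,.012]]))
E
```

```text
[ 0.40026797 -0.04313331  0.15718167] [-0.37734602  0.29074552  2.01645256 -0.01491451  0.81682159  0.83020883] [-0.39014696  0.14139829  0.26177824]
[[286.58522732 102.54562126]
 [283.59401383 100.95359811]]
```

View pics/w1.png

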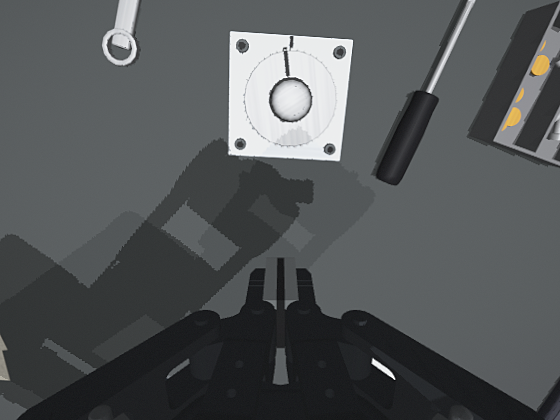

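The wrist view is clear. The plate holes are at (242,45), (340,52), (239,145) and (330,149), the plunger is at about (290,100), the collar line runs (287,75)→(285,48), and the datum is at about (291,42). The shut fingertips are at about (280,262).

```bash
python3 - <<'E'
from h import *
d=snapshot("wrist");crop(d,"w2",220,20,360,170,5)
P=cloud(d)
def blob(m,lab):
    n,l,st,c=cv2.connectedComponentsWithStats(m.astype(np.uint8))
    for i in range(1,n):
        if 15<st[i,4]<2000: print(lab,c[i].round(1),st[i])
g=cv2.cvtColor(d["img"],cv2.COLOR_RGB2GRAY)
m=np.zeros(g.shape,bool);m[35:158,232:350]=g[35:158,232:350]<110
blob(m,"dark")
z=P[...,2]; m=(z>.074)&(z<.1);m[:60]=0;m[140:]=0
print("plunger",np.nanmean(P[m],0),m.sum(),np.nanmax(z[m])); blob(m,"pl")
m=(z>.056)&(z<.074);m[:30]=0;m[170:]=0;m[:,:230]=0;m[:,350:]=0
print("collar",np.nanmedian(P[m],0),m.sum(),np.nanpercentile(z[m],[50,90])); print((np.nanmin(P[m],0)+np.nanmax(P[m],0))/2)
m=(z>.006)&(z<.018);m[:20]=0;m[190:]=0;m[:,:215]=0;m[:,360:]=0
r=cv2.minAreaRect(P[m][:,:2].astype(np.float32)); print(r)
h=[onz(d,p,.012) for p in [(242,45),(340,52),(330,149),(239,145)]]
c=np.mean(h,0);print(np.round(h,4),c)
E
```

```text
dark [288.2  40.6] [287  35   3  12  27]
dark [332.1  35.8] [304  35  46   4 103]
dark [239.3  45.5] [234  41  12  11  79]
dark [336.2  51.8] [331  46  12  12  83]
dark [283.1  62. ] [281  50   5  25  73]
dark [345.6 121.2] [338  52  12 106 643]
dark [284.2  97.7] [266  77  43  44 281]
dark [237.1 142.9] [232 138  11  11  70]
dark [326.6 148.3] [322 143  10  11  73]
dark [248.8 156.5] [232 155  44   3  72]
plunger [ 0.47685578 -0.02371791  0.0765574 ] 1193 0.07924025736976475
pl [287.8  99.1] [ 269   79   39   41 1193]
collar [ 0.47880497 -0.02168179  0.06106353] 5923 [0.06106353 0.06205785]
[ 0.47692975 -0.02386775  0.06500104]
((0.4770257771015167, -0.02366943657398224), (0.1101960763335228, 0.11025231331586838), 18.1817626953125)
[[ 0.5053  0.0282  0.012 ]
 [ 0.5321 -0.0551  0.012 ]
 [ 0.4493 -0.082   0.012 ]
 [ 0.421   0.0015  0.012 ]] [ 0.47689173 -0.02687087  0.012     ]
```

View pics/w2.png

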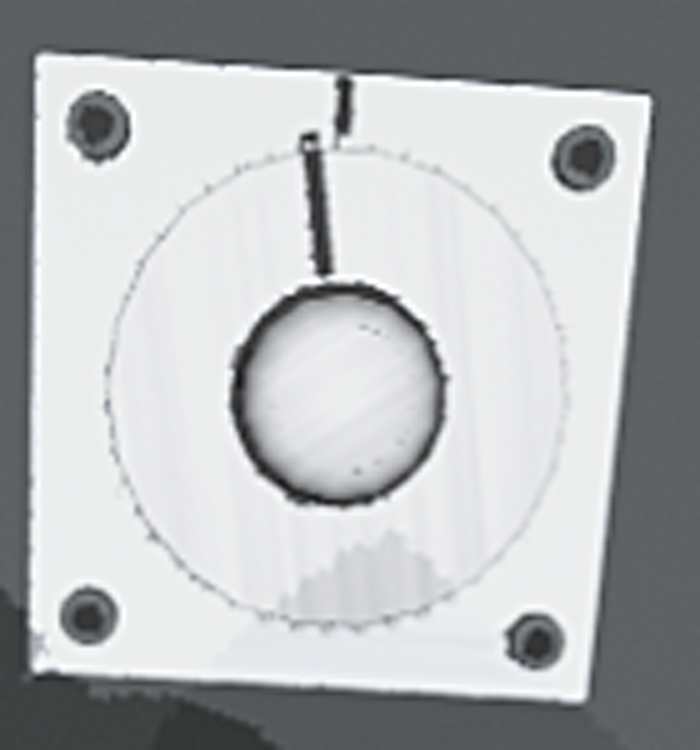

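```bash
python3 - <<'E'
from h import *
d=snapshot("wrist");s=sense();print(s["tcp_pos"],s["tool_rot"],s["q"],s["t"])
un=lambda p:((p[0]+.5)/5-.5+220,(p[1]+.5)/5-.5+20)
c=np.array([.477,-.0237])
for n,z,A in [("col",.062,[(324,272),(312,150)]),("dat",.012,[(344,80),(343,130)])]:
    p=[onz(d,un(a),z)[:2] for a in A]
    print(n,np.round(p,4),[np.degrees(np.arctan2(*(q-c)[::-1])) for q in p],np.degrees(np.arctan2(*(p[0]-p[1])[::-1])))
g=cv2.cvtColor(d["img"],cv2.COLOR_RGB2GRAY)
print(R.from_quat(s["tool_rot"]).as_matrix().round(3))
E
```

```text
[ 0.40132167 -0.04888183  0.15843732] [0.98298896 0.18322495 0.00562327 0.01138839] [-0.38817791  0.28907541  2.01374202 -0.01790182  0.81706165  0.82616633] 1.8
col [[ 0.4939 -0.0175]
 [ 0.5093 -0.0094]] [np.float64(20.2908009566476), np.float64(23.80729332756444)] -152.5584522164057
dat [[ 0.5282 -0.0097]
 [ 0.5206 -0.0125]] [np.float64(15.32015182366973), np.float64(14.400144794131613)] 20.412737443981822
[[ 0.933  0.36   0.015]
 [ 0.36  -0.933 -0.02 ]
 [ 0.007  0.024 -1.   ]]
```

The centre is at about (0.477, -0.024) and the plate lies at 18°, with the collar line about 7° past the datum and the collar top at 62 mm. That puts the start at roughly 0.13 rad, so it needs about +713°. I'm lowering beside the rim now.

Call:
jog_arm --pt "0 0 -2.7 -1 255" --pt "0 0 -2.7 -1 255" --pt "0 0 -2.7 -0.5 255" --pt "0 0 -2.0 0 255" --pt "0 0 -0.6 0 255" --pt "0 0 0 0 255"

```text
t: 2.3
tcp_pos: [0.4085, -0.0621, 0.0524]
tool_rot: [0.988, 0.153, 0.014, 0.018]
force: [0.3, 0.4, 0.9]
finger_gap: 0.0
```

```bash
cat >> h.py <<'E'
C=np.array([.477,-.0237])
def st():
    s=sense();p=s["tcp_pos"];v=p[:2]-C;M=R.from_quat(s["tool_rot"]).as_matrix()
    phi=np.degrees(np.arctan2(v[1],v[0]))%360; psi=np.degrees(np.arctan2(M[1,0],M[0,0]))%360
    f=s["force"];u=v/np.linalg.norm(v)
    print("t%.2f"%s["t"],"p",p.round(4),"r %.4f phi %.1f psi+180 %.1f"%(np.linalg.norm(v),phi,(psi+180)%360),"Frad %.1f Ftan %.1f Fz %.1f"%(f[:2]@u,f[1]*u[0]-f[0]*u[1],f[2]),"q1 %.2f q6 %.2f"%(s["q"][0],s["q"][5]),"tilt",M[2].round(3))
    return s
E
python3 -c "
from h import *
st()
d=snapshot('wrist');cv2.imwrite('pics/w3.png',d['img'][:,:,::-1])"
```

```text
t2.30 p [ 0.4085 -0.0621  0.0524] r 0.0785 phi 209.3 psi+180 197.6 Frad -0.4 Ftan -0.2 Fz 0.9 q1 -0.41 q6 0.89 tilt [ 0.021  0.04  -0.999]
```

View pics/w3.png

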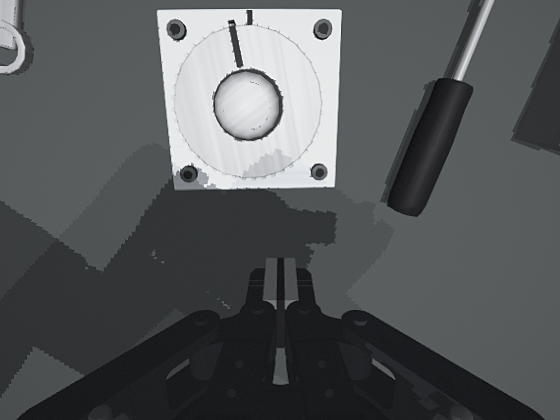

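Call:
jog_arm --pt "0 0 0 0 255" --pt "0 0 0 0 255" --pt "0 0 0 0 255"

```text
t: 2.6
tcp_pos: [0.411, -0.0652, 0.0556]
tool_rot: [0.988, 0.151, 0.016, 0.02]
force: [0.7, -0.2, -0.7]
finger_gap: -0.003
```

```bash
python3 -c "
from h import *
st()"
```

```text
t2.60 p [ 0.411  -0.0652  0.0556] r 0.0780 phi 212.1 psi+180 197.4 Frad -0.5 Ftan 0.6 Fz -0.7 q1 -0.41 q6 0.88 tilt [ 0.027  0.044 -0.999]
```

Call:
jog_arm --pt "-0.3 0.4 0 2 255" --pt "-0.3 0.4 0 2 255" --pt "0 0.2 0 2 255" --pt "0 0 0 0 255"

```text
t: 2.93
tcp_pos: [0.4079, -0.0563, 0.0596]
tool_rot: [0.978, 0.205, 0.022, 0.022]
force: [-0.3, -0.4, 0.4]
finger_gap: 0.0
```

```bash
python3 -c "
from h import *
st()"
```

```text
t2.93 p [ 0.4079 -0.0563  0.0596] r 0.0764 phi 205.2 psi+180 203.7 Frad 0.4 Ftan 0.2 Fz 0.4 q1 -0.40 q6 0.78 tilt [ 0.034  0.052 -0.998]
```

```bash
python3 -c "
from h import *
s=sense();print(s['q'].round(4),s['qd'].round(4),s['q'][[1,2,4]].sum()-np.pi)"
```

```text
[-0.4009  0.5045  2.1234 -0.025   0.4531  0.7789] [ 0.0024 -0.026   0.0004 -0.0055  0.0063  0.026 ] -0.060566259542742085
```

Call:
jog_arm --pt "0 0 0 0 255"

```text
t: 3.02
tcp_pos: [0.4084, -0.0564, 0.0603]
tool_rot: [0.978, 0.205, 0.023, 0.022]
force: [0.7, -0.3, 0.3]
finger_gap: 0.003
```

```bash
python3 -c "
from h import *
s=st();print(s['q'].round(4),s['qd'].round(4),s['q'][[1,2,4]].sum()-np.pi)"
```

```text
t3.02 p [ 0.4084 -0.0564  0.0603] r 0.0760 phi 205.5 psi+180 203.7 Frad -0.5 Ftan 0.6 Fz 0.3 q1 -0.40 q6 0.78 tilt [ 0.035  0.053 -0.998]
[-0.4005  0.5027  2.123  -0.0251  0.4535  0.7797] [ 0.0059 -0.0219 -0.0048  0.0016  0.0042 -0.0066] -0.0624038431718521
```

Call:
jog_arm --pt "0 0 0 0 255"

```text
t: 3.1
tcp_pos: [0.4089, -0.0565, 0.0609]
tool_rot: [0.978, 0.205, 0.023, 0.023]
force: [0.1, 0.6, -0.5]
finger_gap: 0.0
```

```bash
python3 -c "
from h import *
s=st();print(s['q'].round(4),s['qd'].round(4),s['q'][[1,2,4]].sum()-np.pi)"
```

```text
t3.10 p [ 0.4089 -0.0565  0.0609] r 0.0756 phi 205.7 psi+180 203.7 Frad -0.4 Ftan -0.4 Fz -0.5 q1 -0.40 q6 0.78 tilt [ 0.036  0.054 -0.998]
[-0.4004  0.5013  2.1226 -0.0252  0.4537  0.7803] [ 0.0022 -0.0153 -0.0044 -0.0028  0.0018  0.007 ] -0.06393784581680695
```

Call:
jog_arm --pt "0 0 0 0 255" --pt "0 0 0 0 255" --pt "0 0 0 0 255" --pt "0 0 0 0 255"

```text
t: 3.43
tcp_pos: [0.4098, -0.057, 0.0617]
tool_rot: [0.978, 0.204, 0.024, 0.024]
force: [-0.1, -1.2, 0.0]
finger_gap: -0.001
```

```bash
python3 -c "
from h import *
s=st();print(s['q'].round(4),s['qd'].round(4),s['q'][[1,2,4]].sum()-np.pi)"
```

```text
t3.43 p [ 0.4098 -0.057   0.0617] r 0.0749 phi 206.4 psi+180 203.6 Frad 0.6 Ftan 1.0 Fz 0.0 q1 -0.40 q6 0.78 tilt [ 0.038  0.056 -0.998]
[-0.4004  0.4998  2.1214 -0.0254  0.4541  0.7817] [-0.0006  0.0006 -0.002  -0.0012  0.0012  0.003 ] -0.06633239178109429
```

Call:
jog_arm --pt "0.7 0.37 -0.5 1 255" --pt "0.7 0.37 -0.5 1 255" --pt "0.5 0.25 -0.3 0.8 255" --pt "0 0 0 0 255"

```text
t: 3.77
tcp_pos: [0.4312, -0.0465, 0.0472]
tool_rot: [0.973, 0.23, 0.025, 0.023]
force: [0.3, -1.3, -0.3]
finger_gap: -0.001
```

```bash
python3 -c "
from h import *
s=st();print(s['q'][[1,2,4]].sum()-np.pi,s['q'][3])"
```

```text
t3.77 p [ 0.4312 -0.0465  0.0472] r 0.0511 phi 206.5 psi+180 206.6 Frad 0.3 Ftan 1.3 Fz -0.3 q1 -0.36 q6 0.77 tilt [ 0.038  0.056 -0.998]
-0.0672288838883861 -0.024121460022726478
```

Good tracking. Now I'll creep inward until contact.

Call:
jog_arm --pt "0.18 0.09 0.1 0 255" --pt "0.18 0.09 0.05 0 255"

```text
t: 3.93
tcp_pos: [0.4349, -0.0439, 0.0478]
tool_rot: [0.973, 0.23, 0.024, 0.022]
force: [-0.3, -0.5, 0.0]
finger_gap: -0.0
```

```bash
python3 -c "
from h import *
s=st()"
```

```text
t3.93 p [ 0.4349 -0.0439  0.0478] r 0.0467 phi 205.7 psi+180 206.7 Frad 0.4 Ftan 0.3 Fz 0.0 q1 -0.35 q6 0.78 tilt [ 0.037  0.055 -0.998]
```

Call:
jog_arm --pt "0.27 0.13 0 0 255" --pt "0.27 0.13 0 0 255"

```text
t: 4.1
tcp_pos: [0.4404, -0.041, 0.0478]
tool_rot: [0.973, 0.23, 0.024, 0.022]
force: [0.0, -0.6, -0.2]
finger_gap: 0.0
```

```bash
python3 -c "
from h import *
s=st()"
```

```text
t4.10 p [ 0.4404 -0.041   0.0478] r 0.0405 phi 205.2 psi+180 206.7 Frad 0.2 Ftan 0.5 Fz -0.2 q1 -0.34 q6 0.79 tilt [ 0.036  0.054 -0.998]
```

```bash
python3 -c "
from h import *
d=snapshot('wrist');crop(d,'w4',180,60,380,320,2.2)
d=snapshot('side');crop(d,'si4',230,160,390,280,5)
s=st()"
```

```text
t4.20 p [ 0.4409 -0.041   0.0479] r 0.0401 phi 205.7 psi+180 206.7 Frad 0.1 Ftan 0.7 Fz -0.5 q1 -0.34 q6 0.79 tilt [ 0.037  0.055 -0.998]
```

View pics/w4.png

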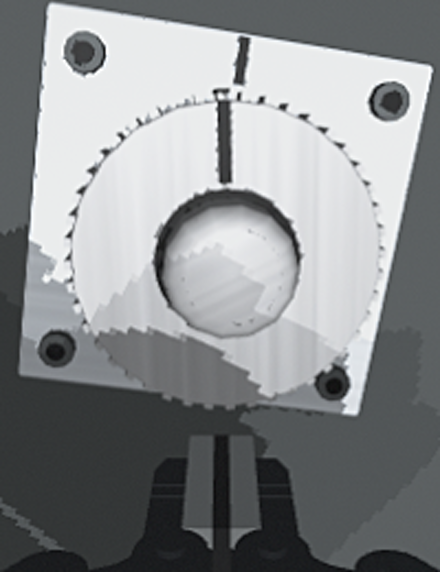

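View pics/si4.png

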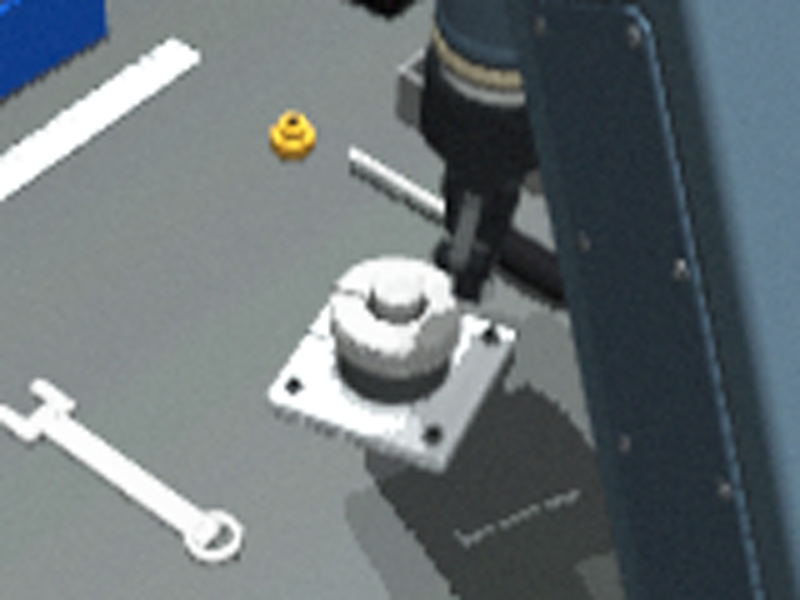

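```bash
python3 -c "
from h import *
d=snapshot('wrist')
P=cloud(d);z=P[...,2]
m=(z>.074)&(z<.1);m[200:]=0
print('pl',np.nanmean(P[m],0),m.sum(),np.nanmax(z[m]))
m=(z>.006)&(z<.018);m[240:]=0
pts=P[m][:,:2];pts=pts[np.hypot(*(pts-C).T)<.1]
print(cv2.minAreaRect(pts.astype(np.float32)))
m=(z>.058)&(z<.07);m[245:]=0; q=P[m]; q=q[np.hypot(*(q[:,:2]-C).T)<.06]
print((q.min(0)+q.max(0))/2,q.max(0)-q.min(0),np.median(q[:,2]),cv2.minEnclosingCircle(q[:,:2].astype(np.float32)))
# fingers
m=np.zeros_like(z,bool);m[255:300,255:310]=1
for v in (258,262,268,280): print(v,[P[v,u].round(4) for u in (270,292)])
print(proj(d,[sense()['tcp_pos']]))
"
```

```text
pl [ 0.47987652 -0.02194725  0.07655958] 2223 0.0787053192645498
((0.47721195220947266, -0.02349437028169632), (0.10985840111970901, 0.11040077358484268), 18.164066314697266)
[ 0.47693745 -0.02358256  0.06397201] [0.0759697  0.07616151 0.01194193] 0.0610636946035433 ((0.4771667420864105, -0.023562664166092873), 0.03829755261540413)
258 [array([ 0.4464, -0.0307,  0.0885]), array([ 0.4502, -0.0402,  0.0874])]
262 [array([ 0.4456, -0.031 ,  0.0909]), array([ 0.4503, -0.0397,  0.092 ])]
268 [array([ 0.4457, -0.0308,  0.0973]), array([ 0.4495, -0.0397,  0.0966])]
280 [array([ 0.4451, -0.0308,  0.1067]), array([ 0.4491, -0.0388,  0.1072])]
[[279.64296255 243.05667834]]
```

```bash
python3 -c "
from h import *
d=snapshot('wrist');P=cloud(d)
for v in range(236,262,3): print(v,P[v,270].round(4),P[v,281].round(4),P[v,292].round(4),d['img'][v,270],d['img'][v,292])
p=sense()['tcp_pos']
d=snapshot('side');print((proj(d,[p,p+[0,0,.04]])-[230,160])*5)
d=snapshot('scene');q=proj(d,[p,p+[0,0,.04]]);print((q-[200,170])*6);crop(d,'sc4',200,170,300,250,6)
"
```

```text
236 [ 0.4465 -0.0312  0.0619] [ 0.4488 -0.0367  0.0613] [ 0.4515 -0.0419  0.0618] [109 111 113] [110 111 114]
239 [ 0.4449 -0.032   0.0618] [ 0.4469 -0.0377  0.0602] [ 0.4497 -0.0429  0.061 ] [109 110 112] [108 110 112]
242 [ 0.4433 -0.0328  0.0617] [ 0.4454 -0.0384  0.0604] [ 0.4479 -0.0439  0.0603] [112 114 116] [108 109 112]
245 [ 0.418  -0.047  -0.0017] [ 0.4219 -0.0542 -0.0007] [ 0.4252 -0.0617 -0.001 ] [48 51 51] [76 79 79]
248 [ 0.4165 -0.0477 -0.    ] [ 0.4195 -0.0554 -0.0011] [ 4.234e-01 -6.250e-02 -1.000e-04] [52 54 54] [75 80 81]
251 [ 4.142e-01 -4.880e-02 -4.000e-04] [ 0.4173 -0.0565 -0.0013] [ 0.4208 -0.064  -0.0012] [52 54 54] [82 86 88]
254 [ 0.4117 -0.0501 -0.0011] [nan nan nan] [ 0.4189 -0.0649 -0.0007] [51 54 54] [52 56 56]
257 [ 0.4093 -0.0512 -0.0014] [ 0.413  -0.0587 -0.0012] [ 0.4162 -0.0664 -0.0019] [57 59 60] [55 58 59]
260 [ 0.4458 -0.0308  0.0901] [ 0.4476 -0.0355  0.0893] [ 0.4497 -0.0401  0.0894] [78 81 82] [78 81 82]
[[459.1448635  330.82858682]
 [463.87962624 280.64698793]]
[[204.79479384 252.45289836]
 [199.23150162 189.99872665]]
```

View pics/sc4.png

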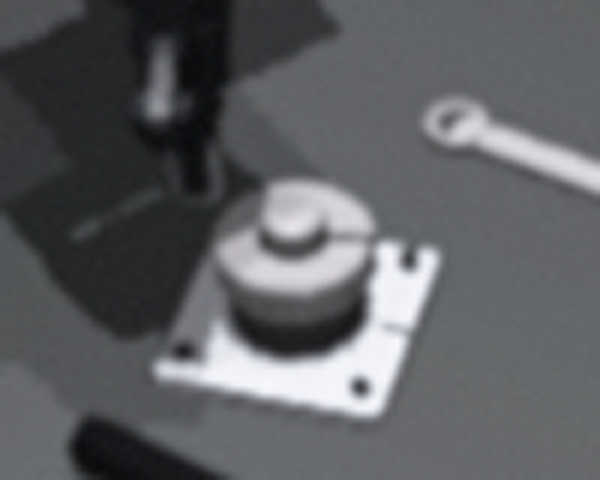

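All three views agree that the visible fingertips end at z≈0.088, while the reported TCP is at z=0.048. With the jaws shut the real tips are about 39 mm higher than reported, so I was above the collar. I'll back off, go lower, and check against the cameras.

Call:
jog_arm --pt "-0.8 -0.4 0 -0.5 255" --pt "-0.8 -0.4 -0.6 -0.5 255" --pt "0 0 -1.0 0 255" --pt "0 0 -0.8 0 255" --pt "0 0 0 0 255"

```text
t: 4.82
tcp_pos: [0.4209, -0.0503, 0.0241]
tool_rot: [0.975, 0.221, 0.024, 0.023]
force: [-0.5, -0.9, 0.2]
finger_gap: -0.002
```

```bash
cat >> h.py <<'E'
def tipcheck():
    d=snapshot('wrist');P=cloud(d)
    for v in range(225,270):
        q=P[v,[270,275,288,292]]
        if np.all(q[:,2]>.015): print("tip row",v,q.mean(0).round(4)); break
    return d
E
python3 -c "
from h import *
st();d=tipcheck();crop(d,'w5',180,60,380,320,2.2)
"
```

```text
t4.82 p [ 0.4209 -0.0503  0.0241] r 0.0620 phi 205.4 psi+180 205.6 Frad 0.9 Ftan 0.6 Fz 0.2 q1 -0.38 q6 0.78 tilt [ 0.036  0.055 -0.998]
tip row 258 [ 0.4284 -0.045   0.0637]
```

View pics/w5.png

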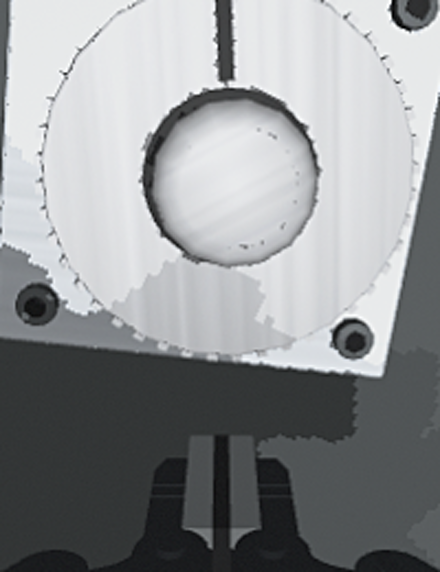

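```bash
python3 -c "
from h import *
d=snapshot('wrist');P=cloud(d);s=sense();T=R.from_quat(s['tool_rot'])
cv2.imwrite('pics/w6.png',d['img'][:,:,::-1])
for px in [(275,262),(275,280),(270,295),(258,275),(258,300),(300,300),(255,320),(205,318),(355,318),(240,340),(280,330),(280,345),(180,340),(100,380),(250,370),(280,395),(280,415),(220,400)]:
    print(px,(T.inv().apply(P[px[1],px[0]]-s['tcp_pos'])*1000).round(0))
d=snapshot('side');crop(d,'si6',230,130,390,250,5)
"
```

```text
(275, 262) [ 10.  -3. -44.]
(275, 280) [ 10.  -2. -59.]
(270, 295) [ 10.  -4. -69.]
(258, 275) [  6. -10. -48.]
(258, 300) [ 11.  -8. -74.]
(300, 300) [ 10.   7. -73.]
(255, 320) [ 11.  -9. -85.]
(205, 318) [ 12. -25. -86.]
(355, 318) [ 13.  24. -86.]
(240, 340) [  16.  -12. -101.]
(280, 330) [ -3.  -0. -73.]
(280, 345) [-11.  -0. -72.]
(180, 340) [ 11. -31. -95.]
(100, 380) [  13.  -47. -112.]
(250, 370) [  16.   -8. -111.]
(280, 395) [  10.   -0. -114.]
(280, 415) [  11.   -0. -120.]
(220, 400) [  16.  -14. -121.]
```

View pics/si6.png

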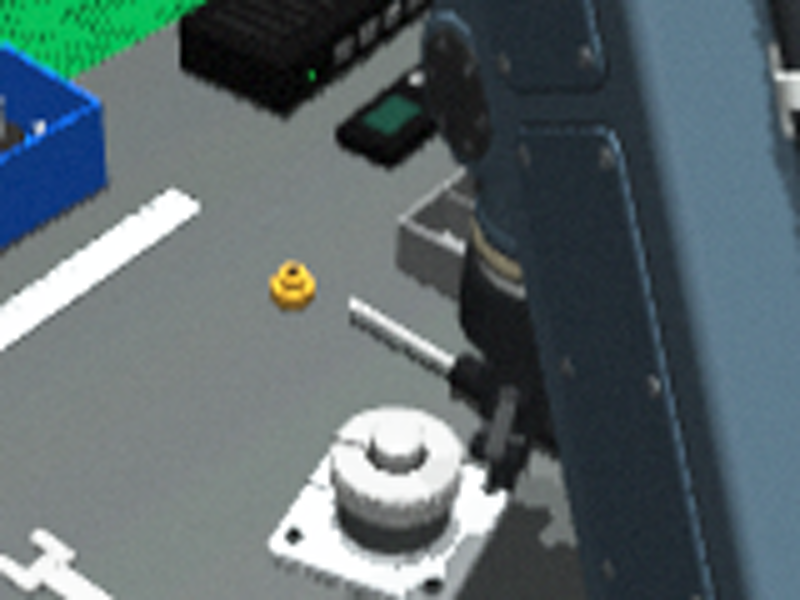

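Call:
jog_arm --pt "0.4 0.2 -0.8 0 255" --pt "0.5 0.22 -0.6 0 255" --pt "0.1 0.1 0 0 255"

```text
t: 5.22
tcp_pos: [0.4341, -0.0456, 0.0112]
tool_rot: [0.975, 0.22, 0.026, 0.024]
force: [0.5, -0.8, 0.4]
finger_gap: -0.001
```

```bash
python3 -c "
from h import *
st()"
```

```text
t5.22 p [ 0.4341 -0.0456  0.0112] r 0.0482 phi 207.1 psi+180 205.5 Frad -0.1 Ftan 0.9 Fz 0.4 q1 -0.35 q6 0.81 tilt [ 0.041  0.059 -0.997]
```

Call:
jog_arm --pt "0.18 0.09 0 0 255"

```text
t: 5.3
tcp_pos: [0.4353, -0.0443, 0.0108]
tool_rot: [0.975, 0.221, 0.025, 0.024]
force: [-8.4, -6.9, 5.5]
finger_gap: 0.001
```

```bash
python3 -c "
from h import *
st()"
```

```text
t5.30 p [ 0.4353 -0.0443  0.0108] r 0.0465 phi 206.4 psi+180 205.6 Frad 10.6 Ftan 2.5 Fz 5.5 q1 -0.35 q6 0.81 tilt [ 0.039  0.058 -0.998]
```

Call:
jog_arm --pt "0.18 0.09 0 0 255"

```text
t: 5.38
tcp_pos: [0.4344, -0.0428, 0.0106]
tool_rot: [0.975, 0.221, 0.022, 0.023]
force: [-9.7, -7.2, 8.5]
finger_gap: -0.001
```

```bash
python3 -c "
from h import *
st()"
```

```text
t5.38 p [ 0.4344 -0.0428  0.0106] r 0.0467 phi 204.2 psi+180 205.6 Frad 11.8 Ftan 2.6 Fz 8.5 q1 -0.34 q6 0.82 tilt [ 0.034  0.054 -0.998]
```

Contact is at r≈0.0466, and a 2 mm inward command gives about 11 N. I'll start orbiting.

```bash
cat >> h.py <<'E'
def plan(n,step=6,rt=.0445,rc=.0466,zt=.011,c=C):
    s=st();v=s["tcp_pos"][:2]-c
    phi=np.degrees(np.arctan2(v[1],v[0]));M=R.from_quat(s["tool_rot"]).as_matrix();psi=np.degrees(np.arctan2(M[1,0],M[0,0]))+180
    e=(phi-psi+180)%360-180; zc=(zt-s["tcp_pos"][2])*100
    r0=np.hypot(*v);out=[]
    for i in range(n):
        a,b=np.radians(phi+step*i),np.radians(phi+step*(i+1)); rr=r0 if i==0 else rc
        dx=rt*np.array([np.cos(b),np.sin(b)])-rr*np.array([np.cos(a),np.sin(a)])
        out.append([round(100*dx[0],2),round(100*dx[1],2),round(zc/n,2),round(min(7.1,step+e/n),1),255])
    print(out)
E
python3 -c "
from h import *
plan(4)"
```

```text
t5.38 p [ 0.4344 -0.0428  0.0106] r 0.0467 phi 204.2 psi+180 205.6 Frad 11.8 Ftan 2.6 Fz 8.5 q1 -0.34 q6 0.82 tilt [ 0.034  0.054 -0.998]
[[np.float64(0.41), np.float64(-0.32), np.float64(0.01), np.float64(5.6), 255], [np.float64(0.44), np.float64(-0.28), np.float64(0.01), np.float64(5.6), 255], [np.float64(0.46), np.float64(-0.24), np.float64(0.01), np.float64(5.6), 255], [np.float64(0.49), np.float64(-0.19), np.float64(0.01), np.float64(5.6), 255]]
```

Call:
jog_arm --pt "0.41 -0.32 0 5.6 255" --pt "0.44 -0.28 0 5.6 255" --pt "0.46 -0.24 0 5.6 255" --pt "0.49 -0.19 0 5.6 255"

```text
t: 5.72
tcp_pos: [0.4348, -0.0472, 0.0097]
tool_rot: [0.909, 0.417, 0.011, 0.008]
force: [-10.1, -7.7, 10.3]
finger_gap: 0.001
```

```bash
python3 -c "
from h import *
plan(8)
d=snapshot('wrist');crop(d,'w7',130,0,430,270,2)"
```

```text
t5.72 p [ 0.4348 -0.0472  0.0097] r 0.0483 phi 209.2 psi+180 229.3 Frad 12.6 Ftan 1.8 Fz 10.3 q1 -0.37 q6 0.33 tilt [ 0.013  0.023 -1.   ]
[[np.float64(0.58), np.float64(-0.21), np.float64(0.02), np.float64(3.5), 255], [np.float64(0.46), np.float64(-0.25), np.float64(0.02), np.float64(3.5), 255], [np.float64(0.48), np.float64(-0.2), np.float64(0.02), np.float64(3.5), 255], [np.float64(0.5), np.float64(-0.14), np.float64(0.02), np.float64(3.5), 255], [np.float64(0.51), np.float64(-0.09), np.float64(0.02), np.float64(3.5), 255], [np.float64(0.52), np.float64(-0.04), np.float64(0.02), np.float64(3.5), 255], [np.float64(0.52), np.float64(0.02), np.float64(0.02), np.float64(3.5), 255], [np.float64(0.52), np.float64(0.07), np.float64(0.02), np.float64(3.5), 255]]
```

View pics/w7.png

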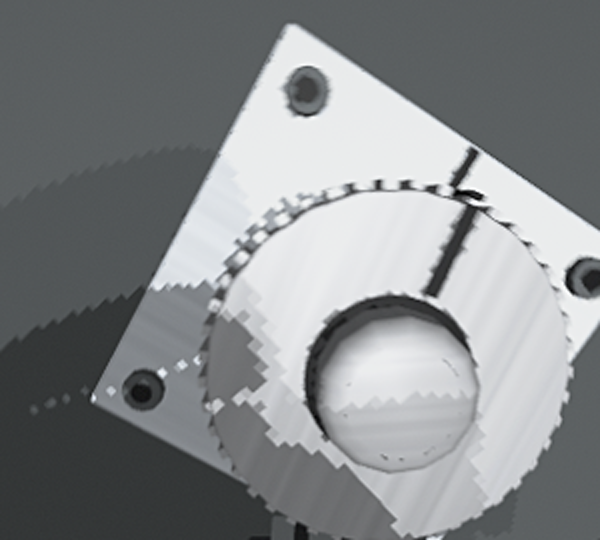

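```bash
cat >> h.py <<'E'
def line(name=None,zc=.0622):
    """dark radial line on collar top: rectify collar-top plane into polar coordinates about the axis"""
    d=snapshot("wrist");g=cv2.cvtColor(d["img"],cv2.COLOR_RGB2GRAY).astype(np.float32)
    th=np.radians(np.arange(0,360,1.));rs=np.linspace(.024,.035,12)
    res=[]
    A,B=np.meshgrid(th,rs,indexing="ij")
    P=np.stack([C[0]+B*np.cos(A),C[1]+B*np.sin(A),np.full(A.shape,zc)],-1).reshape(-1,3)
    uv=proj(d,P).astype(np.float32).reshape(360,12,2)
    I=cv2.remap(g,uv[...,0],uv[...,1],cv2.INTER_LINEAR,borderValue=255)
    p=np.median(I,1); loc=np.array([p[i]-np.median(p[np.arange(i-10,i+11)%360]) for i in range(360)])
    k=np.argsort(loc)[:6]; print("line cand deg",[(int(a),int(loc[a])) for a in k],"rel datum",(k[0]-18.2)%360)
    m=cloud(d); q=m[...,2]; rr=np.hypot(m[...,0]-C[0],m[...,1]-C[1]); w=(rr>.022)&(rr<.036)&(q>.055)&(q<.075)
    print("collar top z",np.median(q[w]).round(4),"n",w.sum())
    if name: cv2.imwrite(f"pics/{name}.png",d["img"][:,:,::-1])
E
python3 -c "
from h import *
line()"
```

```text
line cand deg [(25, -172), (28, -172), (26, -169), (27, -169), (24, -163), (29, -145)] rel datum 6.800000000000001
collar top z 0.061 n 15368
```

Call:
jog_arm --pt "0.44 -0.32 0.05 0 255"

```text
t: 5.9
tcp_pos: [0.4353, -0.0493, 0.01]
tool_rot: [0.909, 0.416, 0.008, 0.005]
force: [-3.4, 0.3, -0.9]
finger_gap: 0.001
```

```bash
python3 -c "
from h import *
s=st();print(s['force'],s['ft_torque']);line()"
```

```text
t5.90 p [ 0.4353 -0.0493  0.01  ] r 0.0489 phi 211.5 psi+180 229.2 Frad 2.8 Ftan -2.1 Fz -0.9 q1 -0.37 q6 0.33 tilt [ 0.01   0.016 -1.   ]
[-3.42363419  0.30648956 -0.87944416] [-0.02278273  0.44533225 -0.01692371]
line cand deg [(28, -170), (25, -170), (27, -168), (26, -168), (24, -164), (29, -105)] rel datum 9.8
collar top z 0.0611 n 15540
```

Call:
jog_arm --pt "0.58 -0.2 0.05 0 255" --pt "0.54 -0.2 0.03 0 255" --pt "0.54 -0.15 0.02 0 255"

```text
t: 6.2
tcp_pos: [0.4359, -0.0511, 0.0099]
tool_rot: [0.908, 0.419, -0.006, -0.006]
force: [-10.5, -4.7, 7.6]
finger_gap: -0.001
```

```bash
python3 -c "
from h import *
s=st();print(s['force'],s['ft_torque']);line();plan(6)"
```

```text
t6.20 p [ 0.4359 -0.0511  0.0099] r 0.0494 phi 213.7 psi+180 229.5 Frad 11.3 Ftan -1.9 Fz 7.6 q1 -0.37 q6 0.33 tilt [-0.005 -0.015 -1.   ]
[-10.48141847  -4.69674819   7.60449039] [-0.78324658  1.63307429  0.02764453]
line cand deg [(28, -172), (32, -171), (29, -167), (31, -167), (30, -166), (33, -101)] rel datum 9.8
collar top z 0.061 n 15832
t6.25 p [ 0.4363 -0.0514  0.01  ] r 0.0493 phi 214.2 psi+180 229.5 Frad 13.0 Ftan -1.1 Fz 7.1 q1 -0.37 q6 0.33 tilt [-0.006 -0.015 -1.   ]
[[np.float64(0.67), np.float64(-0.1), np.float64(0.02), np.float64(3.4), 255], [np.float64(0.48), np.float64(-0.2), np.float64(0.02), np.float64(3.4), 255], [np.float64(0.5), np.float64(-0.15), np.float64(0.02), np.float64(3.4), 255], [np.float64(0.51), np.float64(-0.1), np.float64(0.02), np.float64(3.4), 255], [np.float64(0.52), np.float64(-0.05), np.float64(0.02), np.float64(3.4), 255], [np.float64(0.52), np.float64(0.01), np.float64(0.02), np.float64(3.4), 255]]
```

The collar moved from 26.5° to 30°, so friction carries it, but progress is slow. I'll try a stronger tangential command with less radial press.

Call:
jog_arm --pt "0.5 -0.75 0 0 255" --pt "0.55 -0.65 0 0 255"

```text
t: 6.42
tcp_pos: [0.4443, -0.0641, 0.0099]
tool_rot: [0.908, 0.42, -0.007, -0.007]
force: [0.2, -0.7, -0.1]
finger_gap: 0.001
```

```bash
python3 -c "
from h import *
s=st();print(s['q'],s['qd']);line()"
```

```text
t6.42 p [ 0.4443 -0.0641  0.0099] r 0.0520 phi 231.1 psi+180 229.6 Frad 0.5 Ftan 0.6 Fz -0.1 q1 -0.39 q6 0.31 tilt [-0.007 -0.02  -1.   ]
[-0.3924294   0.65189435  1.99556461 -0.00201069  0.51504355  0.31380617] [-0.10009351  0.03402459 -0.18883921 -0.00223302  0.16657004 -0.10348964]
line cand deg [(30, -165), (29, -165), (31, -155), (28, -154), (27, -95), (32, -94)] rel datum 11.8
collar top z 0.0611 n 16348
```

```bash
python3 -c "
from h import *
plan(3,rt=.0463,rc=.0473)"
```

```text
t6.47 p [ 0.4471 -0.0658  0.0101] r 0.0517 phi 234.6 psi+180 229.6 Frad 0.5 Ftan 0.6 Fz -0.0 q1 -0.39 q6 0.31 tilt [-0.006 -0.015 -1.   ]
[[np.float64(0.72), np.float64(0.18), np.float64(0.03), 7.1, 255], [np.float64(0.48), np.float64(-0.13), np.float64(0.03), 7.1, 255], [np.float64(0.49), np.float64(-0.08), np.float64(0.03), 7.1, 255]]
```

Call:
jog_arm --pt "0.65 0.1 0.03 7.1 255" --pt "0.48 -0.13 0.03 7.1 255" --pt "0.49 -0.08 0.03 7.1 255"

```text
t: 6.72
tcp_pos: [0.4604, -0.0695, 0.0104]
tool_rot: [0.812, 0.584, -0.011, -0.006]
force: [-4.4, -5.5, -0.5]
finger_gap: -0.001
```

```bash
python3 -c "
from h import *
plan(4,rt=.0455,rc=.0465);line()"
```

```text
t6.72 p [ 0.4604 -0.0695  0.0104] r 0.0487 phi 250.0 psi+180 251.5 Frad 6.7 Ftan -2.3 Fz -0.5 q1 -0.38 q6 -0.04 tilt [-0.011 -0.023 -1.   ]
[[np.float64(0.57), np.float64(0.16), np.float64(0.02), np.float64(5.6), 255], [np.float64(0.49), np.float64(0.01), np.float64(0.02), np.float64(5.6), 255], [np.float64(0.49), np.float64(0.06), np.float64(0.02), np.float64(5.6), 255], [np.float64(0.48), np.float64(0.11), np.float64(0.02), np.float64(5.6), 255]]
line cand deg [(40, -171), (43, -170), (42, -168), (41, -167), (39, -154), (44, -107)] rel datum 21.8
collar top z 0.0612 n 15845
```

That works: the collar is now at 41.5°, with Frad at 6.7 N. I'll continue with this light press.

Call:
jog_arm --pt "0.5 0.06 0 5.6 255" --pt "0.51 0.06 0 5.8 255" --pt "0.5 0.12 0 6 255" --pt "0.49 0.17 0 6 255" --pt "0.48 0.22 0 6 255"

```text
t: 7.18
tcp_pos: [0.4887, -0.0719, 0.0108]
tool_rot: [0.624, 0.782, -0.015, 0.002]
force: [-1.2, -1.8, 0.0]
finger_gap: -0.003
```

```bash
python3 -c "
from h import *
plan(8,rt=.0473,rc=.0485);line()"
```

```text
t7.18 p [ 0.4887 -0.0719  0.0108] r 0.0496 phi 283.6 psi+180 282.8 Frad 1.4 Ftan -1.6 Fz 0.0 q1 -0.35 q6 -0.53 tilt [-0.022 -0.022 -1.   ]
[[np.float64(0.42), np.float64(0.36), np.float64(0.0), np.float64(6.1), 255], [np.float64(0.42), np.float64(0.3), np.float64(0.0), np.float64(6.1), 255], [np.float64(0.38), np.float64(0.35), np.float64(0.0), np.float64(6.1), 255], [np.float64(0.34), np.float64(0.38), np.float64(0.0), np.float64(6.1), 255], [np.float64(0.3), np.float64(0.42), np.float64(0.0), np.float64(6.1), 255], [np.float64(0.26), np.float64(0.45), np.float64(0.0), np.float64(6.1), 255], [np.float64(0.21), np.float64(0.47), np.float64(0.0), np.float64(6.1), 255], [np.float64(0.16), np.float64(0.49), np.float64(0.0), np.float64(6.1), 255]]
line cand deg [(69, -156), (66, -155), (68, -152), (67, -152), (65, -129), (70, -123)] rel datum 50.8
collar top z 0.0614 n 15910
```

Call:
jog_arm --pt "0.42 0.36 0 6 255" --pt "0.41 0.34 0 6 255" --pt "0.36 0.39 0 6 255" --pt "0.32 0.42 0 6 255" --pt "0.28 0.45 0 6 255" --pt "0.23 0.48 0 6 255"

```text
t: 7.73
tcp_pos: [0.5206, -0.0509, 0.012]
tool_rot: [0.344, 0.939, -0.011, 0.016]
force: [-1.2, -0.2, 0.2]
finger_gap: -0.0
```

```bash
python3 -c "
from h import *
plan(8,rt=.0475,rc=.0492);line()"
```

```text
t7.73 p [ 0.5206 -0.0509  0.012 ] r 0.0514 phi 328.1 psi+180 319.8 Frad -0.9 Ftan -0.8 Fz 0.2 q1 -0.30 q6 -1.13 tilt [-0.036 -0.009 -0.999]
[[np.float64(-0.09), np.float64(0.64), np.float64(-0.01), np.float64(7.0), 255], [np.float64(0.04), np.float64(0.53), np.float64(-0.01), np.float64(7.0), 255], [np.float64(-0.02), np.float64(0.53), np.float64(-0.01), np.float64(7.0), 255], [np.float64(-0.07), np.float64(0.53), np.float64(-0.01), np.float64(7.0), 255], [np.float64(-0.13), np.float64(0.52), np.float64(-0.01), np.float64(7.0), 255], [np.float64(-0.18), np.float64(0.5), np.float64(-0.01), np.float64(7.0), 255], [np.float64(-0.23), np.float64(0.48), np.float64(-0.01), np.float64(7.0), 255], [np.float64(-0.28), np.float64(0.45), np.float64(-0.01), np.float64(7.0), 255]]
line cand deg [(74, -153), (77, -153), (76, -151), (75, -150), (73, -144), (78, -83)] rel datum 55.8
collar top z 0.0614 n 15822
```

```bash
cat >> h.py <<'E'
def plan2(n,step=6,press=.0022,zt=.011,first=None):
    s=sense();M=R.from_quat(s["tool_rot"]).as_matrix();rc=.0483-.045*M[2,0]
    print("rc %.4f"%rc); plan(n,step,rc-press,rc-.0002,zt)
E
python3 -c "
from h import *
plan2(6)"
```

```text
rc 0.0500
t7.78 p [ 0.521  -0.0502  0.012 ] r 0.0514 phi 328.9 psi+180 320.0 Frad -0.5 Ftan 0.6 Fz -0.3 q1 -0.30 q6 -1.13 tilt [-0.037 -0.009 -0.999]
[[np.float64(-0.08), np.float64(0.63), np.float64(-0.02), 7.1, 255], [np.float64(0.01), np.float64(0.55), np.float64(-0.02), 7.1, 255], [np.float64(-0.05), np.float64(0.55), np.float64(-0.02), 7.1, 255], [np.float64(-0.11), np.float64(0.54), np.float64(-0.02), 7.1, 255], [np.float64(-0.16), np.float64(0.52), np.float64(-0.02), 7.1, 255], [np.float64(-0.22), np.float64(0.5), np.float64(-0.02), 7.1, 255]]
```

Call:
jog_arm --pt "-0.12 0.6 0 7.1 255" --pt "0.0 0.55 0 7.1 255" --pt "-0.06 0.55 0 7.1 255" --pt "-0.11 0.54 0 7.1 255"

```text
t: 8.12
tcp_pos: [0.5284, -0.0311, 0.0135]
tool_rot: [0.102, 0.994, -0.006, 0.028]
force: [0.1, -1.3, 0.4]
finger_gap: -0.001
```

```bash
python3 -c "
from h import *
plan2(6);line()"
```

```text
rc 0.0509
t8.12 p [ 0.5284 -0.0311  0.0135] r 0.0519 phi 351.8 psi+180 348.3 Frad 0.3 Ftan -1.2 Fz 0.4 q1 -0.27 q6 -1.63 tilt [-0.057 -0.007 -0.998]
[[np.float64(-0.28), np.float64(0.55), np.float64(-0.04), np.float64(6.6), 255], [np.float64(-0.21), np.float64(0.52), np.float64(-0.04), np.float64(6.6), 255], [np.float64(-0.26), np.float64(0.49), np.float64(-0.04), np.float64(6.6), 255], [np.float64(-0.31), np.float64(0.46), np.float64(-0.04), np.float64(6.6), 255], [np.float64(-0.36), np.float64(0.43), np.float64(-0.04), np.float64(6.6), 255], [np.float64(-0.4), np.float64(0.39), np.float64(-0.04), np.float64(6.6), 255]]
line cand deg [(79, -121), (81, -119), (80, -118), (82, -114), (78, -103), (83, -57)] rel datum 60.8
collar top z 0.0614 n 15653
```

Call:
jog_arm --pt "-0.4 0.5 0 6.6 255" --pt "-0.32 0.5 0 6.6 255" --pt "-0.36 0.47 0 6.6 255" --pt "-0.4 0.44 0 6.6 255"

```text
t: 8.5
tcp_pos: [0.53, -0.0167, 0.0164]
tool_rot: [-0.127, 0.991, -0.003, 0.045]
force: [4.4, -0.0, -1.3]
finger_gap: 0.001
```

```bash
python3 -c "
from h import *
plan2(6);line()"
```

```text
rc 0.0523
t8.50 p [ 0.53   -0.0167  0.0164] r 0.0535 phi 7.6 psi+180 14.7 Frad 4.3 Ftan -0.6 Fz -1.3 q1 -0.26 q6 -2.14 tilt [-0.089 -0.017 -0.996]
[[np.float64(-0.43), np.float64(0.47), np.float64(-0.09), np.float64(4.8), 255], [np.float64(-0.34), np.float64(0.46), np.float64(-0.09), np.float64(4.8), 255], [np.float64(-0.39), np.float64(0.42), np.float64(-0.09), np.float64(4.8), 255], [np.float64(-0.43), np.float64(0.37), np.float64(-0.09), np.float64(4.8), 255], [np.float64(-0.47), np.float64(0.33), np.float64(-0.09), np.float64(4.8), 255], [np.float64(-0.5), np.float64(0.28), np.float64(-0.09), np.float64(4.8), 255]]
line cand deg [(81, -110), (84, -109), (83, -106), (82, -106), (85, -89), (80, -74)] rel datum 62.8
collar top z 0.0614 n 15298
```

Two things are going wrong. Pressing on the far side (+x) ratchets the tool tilt to about 5° and loses grip. Pressing on the near (-x and -y) side grips well and undoes the tilt. I'll work in strokes over φ≈200→320 and return along a clear arc.

```bash
cat >> h.py <<'E'
def ret(n,step=-7.1,r=.066,zt=.013):
    s=st();v=s["tcp_pos"][:2]-C;phi=np.degrees(np.arctan2(v[1],v[0]));r0=np.hypot(*v)
    M=R.from_quat(s["tool_rot"]).as_matrix();psi=np.degrees(np.arctan2(M[1,0],M[0,0]))+180
    e=(phi-psi+180)%360-180;out=[]
    sp=step-e/n
    zc=(zt-s["tcp_pos"][2])*100
    for i in range(n):
        a,b=np.radians(phi+sp*i),np.radians(phi+sp*(i+1)); ra=r0 if i==0 else r; rb=r
        if i==0: rb=max(r0+.004,r)
        if i==0: ra,rb=r0,r
        dx=rb*np.array([np.cos(b),np.sin(b)])-ra*np.array([np.cos(a),np.sin(a)])
        out.append([float(round(100*dx[0],2)),float(round(100*dx[1],2)),float(round(zc/n,2)),step,255])
    print(out)
E
python3 -c "
from h import *
ret(10)"
```

```text
t8.55 p [ 0.5299 -0.0164  0.0165] r 0.0534 phi 7.8 psi+180 14.9 Frad 4.9 Ftan -1.3 Fz -2.7 q1 -0.26 q6 -2.14 tilt [-0.089 -0.017 -0.996]
[[1.3, -0.56, -0.04, -7.1, 255], [-0.02, -0.74, -0.04, -7.1, 255], [-0.1, -0.73, -0.04, -7.1, 255], [-0.18, -0.71, -0.04, -7.1, 255], [-0.26, -0.69, -0.04, -7.1, 255], [-0.34, -0.65, -0.04, -7.1, 255], [-0.41, -0.61, -0.04, -7.1, 255], [-0.47, -0.56, -0.04, -7.1, 255], [-0.53, -0.51, -0.04, -7.1, 255], [-0.59, -0.44, -0.04, -7.1, 255]]
```

Call:
jog_arm --pt "1.3 0 0 -7.1 255" --pt "0.1 -0.9 0 -7.1 255" --pt "-0.1 -0.8 -0.1 -7.1 255" --pt "-0.18 -0.75 -0.1 -7.1 255" --pt "-0.26 -0.7 -0.1 -7.1 255" --pt "-0.34 -0.65 -0.1 -7.1 255" --pt "-0.41 -0.61 -0.04 -7.1 255" --pt "-0.47 -0.56 -0.04 -7.1 255" --pt "-0.53 -0.51 -0.04 -7.1 255" --pt "-0.59 -0.44 -0.04 -7.1 255"

```text
t: 9.38
tcp_pos: [0.5161, -0.0788, 0.0106]
tool_rot: [0.48, 0.876, -0.027, 0.036]
force: [-0.2, 0.3, 0.4]
finger_gap: -0.003
```

```bash
python3 -c "
from h import *
ret(10);line()"
```

```text
t9.38 p [ 0.5161 -0.0788  0.0106] r 0.0676 phi 305.4 psi+180 302.6 Frad -0.4 Ftan 0.1 Fz 0.4 q1 -0.32 q6 -0.78 tilt [-0.09  -0.013 -0.996]
[[-0.81, -0.32, 0.02, -7.1, 255], [-0.77, -0.35, 0.02, -7.1, 255], [-0.81, -0.25, 0.02, -7.1, 255], [-0.84, -0.14, 0.02, -7.1, 255], [-0.85, -0.03, 0.02, -7.1, 255], [-0.85, 0.08, 0.02, -7.1, 255], [-0.83, 0.19, 0.02, -7.1, 255], [-0.8, 0.29, 0.02, -7.1, 255], [-0.75, 0.39, 0.02, -7.1, 255], [-0.7, 0.48, 0.02, -7.1, 255]]
line cand deg [(80, -160), (81, -146), (82, -144), (83, -144), (84, -100), (79, -89)] rel datum 61.8
collar top z 0.0615 n 18933
```

Call:
jog_arm --pt "0 0 2.5 0 255" --pt "0 0 3.2 0 255" --pt "-1.5 2.2 0 0 255" --pt "-2.0 2.9 0 0 255" --pt "-2.0 2.9 0 0 255" --pt "-2.0 2.9 0 0 255" --pt "-0.3 0.3 0 0 255"

```text
t: 10.02
tcp_pos: [0.4367, 0.0328, 0.0694]
tool_rot: [0.496, 0.867, -0.027, 0.037]
force: [-1.0, 0.2, 0.2]
finger_gap: 0.0
```

```bash
python3 -c "
from h import *
st();line()"
```

```text
t10.02 p [0.4367 0.0328 0.0694] r 0.0694 phi 125.5 psi+180 300.4 Frad 0.8 Ftan 0.7 Fz 0.2 q1 -0.12 q6 -0.53 tilt [-0.09  -0.009 -0.996]
line cand deg [(82, -78), (81, -76), (83, -58), (84, -51), (135, -37), (131, -36)] rel datum 63.8
collar top z 0.0615 n 559
```

```bash
cat >> h.py <<'E'
def go(n,B=False,step=6,press=.0018,zt=.011,h=.043,catch=True):
    s=st();v=s["tcp_pos"][:2]-C;phi=np.degrees(np.arctan2(v[1],v[0]));r0=np.hypot(*v)
    M=R.from_quat(s["tool_rot"]).as_matrix();psi=np.degrees(np.arctan2(M[1,0],M[0,0]))+(0 if B else 180)
    e=(phi-psi+180)%360-180; zc=(zt-s["tcp_pos"][2])*100
    rc=.0483+(h if B else -h)*M[2,0]; out=[]
    for i in range(n):
        a,b=np.radians(phi+step*i),np.radians(phi+step*(i+1)); rr=r0 if i==0 else rc
        dx=(rc-press)*np.array([np.cos(b),np.sin(b)])-rr*np.array([np.cos(a),np.sin(a)])
        out.append([float(round(100*dx[0],2)),float(round(100*dx[1],2)),float(round(zc/n,2)),float(np.clip(round(step+e/n,1),-7.1,7.1)),255])
    print("rc %.4f r-rc %.1fmm align err %.1f"%(rc,1000*(r0-rc),e)); print(out)
E
```

Call:
jog_arm --pt "0.1 0 -2 0 255" --pt "0.1 -0.1 -2.3 0 255" --pt "0.2 -0.2 -1.2 0 255" --pt "0.3 -0.5 -0.3 0 255" --pt "0.2 -0.3 0 0 255"

```text
t: 10.48
tcp_pos: [0.4544, 0.0196, 0.0109]
tool_rot: [0.498, 0.866, -0.024, 0.043]
force: [0.3, -0.1, -0.8]
finger_gap: -0.001
```

```bash
python3 -c "
from h import *
go(5,True)"
```

```text
t10.48 p [0.4544 0.0196 0.0109] r 0.0488 phi 117.6 psi+180 300.1 Frad -0.3 Ftan -0.2 Fz -0.8 q1 -0.15 q6 -0.50 tilt [-0.099  0.002 -0.995]
rc 0.0441 r-rc 4.8mm align err -2.6
[[-0.08, -0.81, 0.0, 5.5, 255], [-0.26, -0.41, 0.0, 5.5, 255], [-0.21, -0.44, 0.0, 5.5, 255], [-0.16, -0.46, 0.0, 5.5, 255], [-0.12, -0.47, 0.0, 5.5, 255]]
```

Call:
jog_arm --pt "-0.05 -0.6 0 5 255" --pt "-0.26 -0.45 0 5.5 255" --pt "-0.21 -0.44 0 5.5 255" --pt "-0.16 -0.46 0 5.5 255"

```text
t: 10.82
tcp_pos: [0.4398, 0.0026, 0.0111]
tool_rot: [0.326, 0.945, -0.016, 0.038]
force: [-1.9, 5.1, -0.5]
finger_gap: -0.005
```

```bash
python3 -c "
from h import *
go(6,True);line('w8')"
```

```text
t10.82 p [0.4398 0.0026 0.0111] r 0.0455 phi 144.8 psi+180 322.0 Frad 4.5 Ftan -3.1 Fz -0.5 q1 -0.22 q6 -1.01 tilt [-0.082 -0.006 -0.997]
rc 0.0448 r-rc 0.7mm align err 2.8
[[-0.03, -0.53, -0.0, 6.5, 255], [-0.04, -0.49, -0.0, 6.5, 255], [0.01, -0.49, -0.0, 6.5, 255], [0.06, -0.49, -0.0, 6.5, 255], [0.11, -0.48, -0.0, 6.5, 255], [0.16, -0.47, -0.0, 6.5, 255]]
line cand deg [(142, 0), (28, 0), (293, 0), (87, 0), (138, 0), (90, 0)] rel datum 123.8
collar top z nan n 0
  return _methods._mean(a, axis=axis, dtype=dtype,
  ret = ret.dtype.type(ret / rcount)
```

View pics/w8.png

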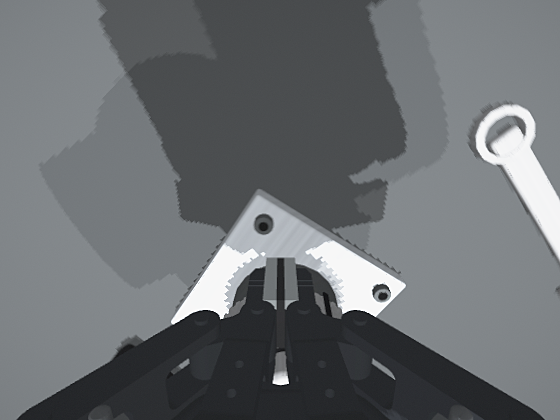

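Call:
jog_arm --pt "-0.02 -0.52 0 6.5 255" --pt "-0.04 -0.5 0 6.5 255" --pt "0.03 -0.49 0 6.5 255" --pt "0.08 -0.49 0 6.3 255" --pt "0.13 -0.48 0 6.3 255"

```text
t: 11.28
tcp_pos: [0.4309, -0.0211, 0.0122]
tool_rot: [0.045, 0.999, -0.004, 0.029]
force: [-2.6, 2.5, -0.0]
finger_gap: 0.0
```

```bash
python3 -c "
from h import *
go(6,True)"
```

```text
t11.28 p [ 0.4309 -0.0211  0.0122] r 0.0462 phi 176.8 psi+180 354.8 Frad 2.7 Ftan -2.4 Fz -0.0 q1 -0.31 q6 -1.81 tilt [-0.059 -0.006 -0.998]
rc 0.0458 r-rc 0.4mm align err 2.0
[[0.22, -0.47, -0.02, 6.3, 255], [0.23, -0.45, -0.02, 6.3, 255], [0.27, -0.42, -0.02, 6.3, 255], [0.31, -0.39, -0.02, 6.3, 255], [0.35, -0.36, -0.02, 6.3, 255], [0.39, -0.32, -0.02, 6.3, 255]]
```

Call:
jog_arm --pt "0.25 -0.48 0 6.3 255" --pt "0.27 -0.45 0 6.3 255" --pt "0.32 -0.42 0 6.3 255" --pt "0.36 -0.39 0 6.3 255" --pt "0.4 -0.36 0 6.3 255"

```text
t: 11.7
tcp_pos: [0.4326, -0.0398, 0.0128]
tool_rot: [-0.234, 0.972, 0.011, 0.014]
force: [-6.2, -0.8, -0.4]
finger_gap: -0.004
```

```bash
python3 -c "
from h import *
go(6,True)"
```

```text
t11.70 p [ 0.4326 -0.0398  0.0128] r 0.0473 phi 200.0 psi+180 27.1 Frad 6.1 Ftan -1.3 Fz -0.4 q1 -0.38 q6 -2.49 tilt [-0.032  0.015 -0.999]
rc 0.0469 r-rc 0.4mm align err -7.1
[[0.39, -0.36, -0.03, 4.8, 255], [0.39, -0.33, -0.03, 4.8, 255], [0.42, -0.29, -0.03, 4.8, 255], [0.45, -0.25, -0.03, 4.8, 255], [0.47, -0.2, -0.03, 4.8, 255], [0.49, -0.15, -0.03, 4.8, 255]]
```

Call:
jog_arm --pt "0.33 -0.47 -0.05 4 255" --pt "0.38 -0.44 -0.05 4 255" --pt "0.42 -0.4 -0.05 4 255"

```text
t: 11.95
tcp_pos: [0.4411, -0.0543, 0.0124]
tool_rot: [-0.336, 0.942, 0.015, 0.01]
force: [-3.2, -0.6, 1.0]
finger_gap: -0.003
```

```bash
python3 -c "
from h import *
go(6,True)"
```

```text
t11.95 p [ 0.4411 -0.0543  0.0124] r 0.0472 phi 220.4 psi+180 39.3 Frad 2.8 Ftan -1.6 Fz 1.0 q1 -0.40 q6 -2.73 tilt [-0.028  0.022 -0.999]
rc 0.0471 r-rc 0.1mm align err 1.1
[[0.47, -0.22, -0.02, 6.2, 255], [0.48, -0.18, -0.02, 6.2, 255], [0.5, -0.13, -0.02, 6.2, 255], [0.51, -0.07, -0.02, 6.2, 255], [0.52, -0.02, -0.02, 6.2, 255], [0.51, 0.03, -0.02, 6.2, 255]]
```

Call:
jog_arm --pt "-0.8 -0.6 0 -7.1 255" --pt "-0.6 0 0 -7.1 255" --pt "0 0.3 0 -7.1 255" --pt "0 0.3 0 -7.1 255" --pt "0 0.2 0 -7.1 255" --pt "0 0 0 -7.1 255" --pt "0 0 0 -7.1 255" --pt "0 0 0 -7.1 255" --pt "0 0 0 -7.1 255" --pt "0 0 0 -7.1 255"

```text
t: 12.78
tcp_pos: [0.4442, -0.0678, 0.0193]
tool_rot: [0.282, 0.959, -0.003, 0.027]
force: [-0.0, -0.2, 0.2]
finger_gap: -0.004
```

Call:
jog_arm --pt "0 0 0 -7.1 255" --pt "0 0 0 -7.1 255" --pt "0 0 0 -7.1 255" --pt "0 0 0 -7.1 255" --pt "0 0 0 -7.1 255" --pt "0 0 0 -7.1 255" --pt "0 0 0 -7.1 255" --pt "0 0 0 -7.1 255" --pt "0 0 0 -7.1 255" --pt "0 0 0 -7.1 255"

```text
t: 13.62
tcp_pos: [0.4601, -0.081, 0.0276]
tool_rot: [0.789, 0.613, -0.018, 0.034]
force: [-0.3, -0.3, 0.1]
finger_gap: -0.001
```

```bash
python3 -c "
from h import *
go(6);line('w9')"
```

```text
t13.62 p [ 0.4601 -0.081   0.0276] r 0.0597 phi 253.6 psi+180 255.6 Frad 0.3 Ftan -0.2 Fz 0.1 q1 -0.37 q6 0.00 tilt [-0.07   0.031 -0.997]
rc 0.0513 r-rc 8.4mm align err -2.0
[[0.79, 0.86, -0.28, 5.7, 255], [0.55, 0.11, -0.28, 5.7, 255], [0.53, 0.17, -0.28, 5.7, 255], [0.51, 0.22, -0.28, 5.7, 255], [0.49, 0.27, -0.28, 5.7, 255], [0.45, 0.32, -0.28, 5.7, 255]]
line cand deg [(127, -116), (126, -114), (125, -110), (128, -99), (124, -69), (129, -55)] rel datum 108.8
collar top z 0.0619 n 14019
```

Call:
jog_arm --pt "0.5 0.45 -0.6 5.7 255" --pt "0.55 0.5 -0.6 5.7 255" --pt "0.53 0.27 -0.4 5.7 255" --pt "0.5 0.32 -0.2 5.7 255"

```text
t: 14.0
tcp_pos: [0.4902, -0.0744, 0.0144]
tool_rot: [0.646, 0.761, -0.009, 0.046]
force: [-2.0, -3.6, 1.4]
finger_gap: -0.002
```

```bash
python3 -c "
from h import *
go(6,press=.003);line()"
```

```text
t14.00 p [ 0.4902 -0.0744  0.0144] r 0.0524 phi 284.6 psi+180 279.2 Frad 3.0 Ftan -2.9 Fz 1.4 q1 -0.34 q6 -0.41 tilt [-0.081  0.046 -0.996]
rc 0.0518 r-rc 0.6mm align err 5.4
[[0.4, 0.5, -0.06, 6.9, 255], [0.36, 0.49, -0.06, 6.9, 255], [0.31, 0.52, -0.06, 6.9, 255], [0.25, 0.55, -0.06, 6.9, 255], [0.19, 0.57, -0.06, 6.9, 255], [0.13, 0.59, -0.06, 6.9, 255]]
line cand deg [(142, -124), (139, -120), (141, -118), (140, -118), (138, -115), (143, -69)] rel datum 123.8
collar top z 0.062 n 15741
```

Call:
jog_arm --pt "0.38 0.55 -0.06 6.9 255" --pt "0.34 0.55 -0.06 6.9 255" --pt "0.29 0.56 -0.06 6.9 255" --pt "0.23 0.58 -0.06 6.9 255" --pt "0.17 0.59 -0.06 6.9 255"

```text
t: 14.47
tcp_pos: [0.5181, -0.0585, 0.0157]
tool_rot: [0.383, 0.922, 0.007, 0.06]
force: [0.4, -2.7, 1.0]
finger_gap: -0.001
```

```bash
python3 -c "
from h import *
go(6,press=.003);line()"
```

```text
t14.47 p [ 0.5181 -0.0585  0.0157] r 0.0538 phi 319.8 psi+180 314.7 Frad 2.0 Ftan -1.8 Fz 1.0 q1 -0.33 q6 -1.13 tilt [-0.106  0.059 -0.993]
rc 0.0528 r-rc 1.0mm align err 5.1
[[0.01, 0.67, -0.08, 6.8, 255], [0.02, 0.61, -0.08, 6.8, 255], [-0.04, 0.61, -0.08, 6.8, 255], [-0.11, 0.61, -0.08, 6.8, 255], [-0.17, 0.59, -0.08, 6.8, 255], [-0.23, 0.57, -0.08, 6.8, 255]]
line cand deg [(166, -127), (164, -125), (165, -123), (163, -121), (167, -104), (162, -54)] rel datum 147.8
collar top z 0.0622 n 15698
```

New approach: keep the yaw fixed and orbit continuously. The box-shaped tip then follows a rounded-rectangle path, which needs no yaw resets, and the tilt effects cancel around the circle.

```bash
cat >> h.py <<'E'
AB=np.array([.0103,.0140])
def orb(n,s=.006,press=.002,zt=.008,ab=AB,lead=0):
    S=st();p=S["tcp_pos"];M=R.from_quat(S["tool_rot"]).as_matrix();h=.057-p[2]
    xd=M[:2,0]/np.linalg.norm(M[:2,0]);yd=M[:2,1]/np.linalg.norm(M[:2,1]);W=np.stack([xd,yd],1)
    q=W.T@(p[:2]+ -h*M[:2,2]/M[2,2]*-1 -C) if False else W.T@(p[:2]-h*M[:2,2]-C)
    def gn(q):
        e=np.sign(q)*np.maximum(np.abs(q)-ab,0);d=np.linalg.norm(e);return d-.038,e/d
    g,nn=gn(q);w=W@nn;f=S["force"][:2]
    print("gap %.1fmm contact dir %.0f Fn %.1f Ft %.1f zh %s"%(1000*g,np.degrees(np.arctan2(w[1],w[0]))%360,f@w,f[1]*w[0]-f[0]*w[1],M[:2,2].round(3)))
    out=[]
    for i in range(n):
        g,nn=gn(q)
        w=W@nn;t=np.array([-w[1],w[0]])
        # step along the locus, then press
        q1=q+W.T@(s*t)-nn*g*1.0
        g1,n1=gn(q1);q1=q1-n1*g1; n1w=W@n1
        d=W@(q1-q)-n1w*press
        out.append([float(round(100*d[0],2)),float(round(100*d[1],2)),float(round(100*(zt-p[2])/n-.03,2)),0,255]);q=q1
    print(out)
E
python3 -c "
from h import *
orb(6);line()"
```

```text
t14.52 p [ 0.5184 -0.0581  0.0157] r 0.0538 phi 320.3 psi+180 314.9 Frad 2.8 Ftan -0.8 Fz 0.0 q1 -0.33 q6 -1.13 tilt [-0.106  0.059 -0.993]
gap 0.9mm contact dir 315 Fn 2.9 Ft -0.5 zh [ 0.117 -0.033]
[[0.21, 0.64, -0.16, 0, 255], [0.28, 0.57, -0.16, 0, 255], [0.22, 0.57, -0.16, 0, 255], [0.13, 0.6, -0.16, 0, 255], [0.03, 0.61, -0.16, 0, 255], [-0.06, 0.61, -0.16, 0, 255]]
line cand deg [(162, -129), (166, -128), (165, -126), (163, -125), (164, -124), (161, -55)] rel datum 143.8
collar top z 0.0622 n 15695
```

Call:
jog_arm --pt "0.2 0.64 -0.16 0 255" --pt "0.28 0.57 -0.16 0 255" --pt "0.22 0.57 -0.16 0 255" --pt "0.13 0.6 -0.16 0 255"

```text
t: 14.9
tcp_pos: [0.5323, -0.0383, 0.0118]
tool_rot: [0.394, 0.917, 0.007, 0.066]
force: [1.4, -1.4, 0.5]
finger_gap: -0.003
```

```bash
python3 -c "
from h import *
orb(7);line()"
```

```text
t14.90 p [ 0.5323 -0.0383  0.0118] r 0.0571 phi 345.2 psi+180 313.3 Frad 1.7 Ftan -1.0 Fz 0.5 q1 -0.28 q6 -1.03 tilt [-0.116  0.065 -0.991]
gap -2.6mm contact dir 335 Fn 1.8 Ft -0.7 zh [ 0.127 -0.04 ]
[[0.25, 0.5, -0.08, 0, 255], [-0.08, 0.61, -0.08, 0, 255], [-0.17, 0.59, -0.08, 0, 255], [-0.26, 0.56, -0.08, 0, 255], [-0.34, 0.51, -0.08, 0, 255], [-0.42, 0.45, -0.08, 0, 255], [-0.48, 0.38, -0.08, 0, 255]]
line cand deg [(169, -123), (171, -122), (170, -121), (172, -100), (168, -91), (173, -48)] rel datum 150.8
collar top z 0.0622 n 16119
```

```bash
sed -i 's/^AB=.*/AB=np.array([.0103,.0100])/' h.py; python3 -c "
from h import *
orb(7,press=.0025)"
```

```text
t14.95 p [ 0.5325 -0.0373  0.0116] r 0.0571 phi 346.2 psi+180 313.4 Frad 3.4 Ftan -0.3 Fz 0.5 q1 -0.28 q6 -1.03 tilt [-0.116  0.065 -0.991]
gap -1.1mm contact dir 342 Fn 3.4 Ft -0.1 zh [ 0.127 -0.039]
[[-0.01, 0.59, -0.08, 0, 255], [-0.2, 0.59, -0.08, 0, 255], [-0.29, 0.55, -0.08, 0, 255], [-0.38, 0.5, -0.08, 0, 255], [-0.45, 0.44, -0.08, 0, 255], [-0.51, 0.36, -0.08, 0, 255], [-0.57, 0.28, -0.08, 0, 255]]
```

Call:
jog_arm --pt "-0.12 0.59 -0.08 0 255" --pt "-0.2 0.59 -0.08 0 255" --pt "-0.29 0.55 -0.08 0 255" --pt "-0.38 0.5 -0.08 0 255" --pt "-0.45 0.44 -0.08 0 255"

```text
t: 15.37
tcp_pos: [0.5365, -0.0135, 0.0121]
tool_rot: [0.393, 0.915, 0.01, 0.086]
force: [6.3, -2.5, -0.9]
finger_gap: 0.001
```

```bash
python3 -c "
from h import *
orb(7,press=.0025);line('w10')"
```

```text
t15.37 p [ 0.5365 -0.0135  0.0121] r 0.0604 phi 9.7 psi+180 313.1 Frad 5.7 Ftan -3.5 Fz -0.9 q1 -0.23 q6 -0.96 tilt [-0.149  0.085 -0.985]
gap 1.6mm contact dir 20 Fn 5.0 Ft -4.4 zh [ 0.165 -0.049]
[[-0.61, 0.37, -0.09, 0, 255], [-0.52, 0.35, -0.09, 0, 255], [-0.57, 0.28, -0.09, 0, 255], [-0.59, 0.26, -0.09, 0, 255], [-0.59, 0.26, -0.09, 0, 255], [-0.59, 0.26, -0.09, 0, 255], [-0.59, 0.21, -0.09, 0, 255]]
line cand deg [(204, -123), (206, -123), (205, -122), (207, -117), (203, -89), (208, -59)] rel datum 185.8
collar top z 0.0625 n 13535
```

View pics/w10.png

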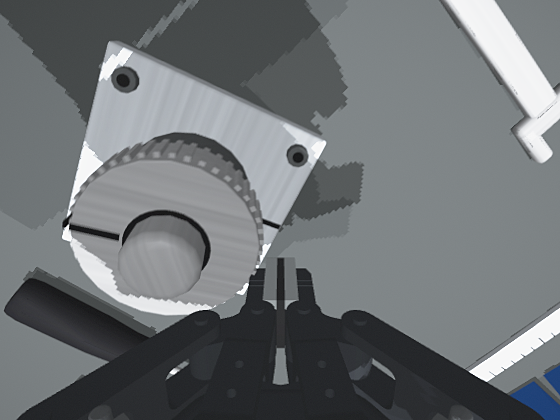

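Call:
jog_arm --pt "-0.52 0.42 -0.1 0 255" --pt "-0.52 0.38 -0.1 0 255" --pt "-0.57 0.3 -0.1 0 255" --pt "-0.59 0.26 -0.1 0 255" --pt "-0.59 0.24 -0.1 0 255"

```text
t: 15.83
tcp_pos: [0.531, 0.003, 0.0127]
tool_rot: [0.394, 0.913, 0.016, 0.109]
force: [7.9, 1.7, 0.2]
finger_gap: 0.001
```

```bash
python3 -c "
from h import *
orb(8,press=.0025);line()"
```

```text
t15.83 p [0.531  0.003  0.0127] r 0.0603 phi 26.3 psi+180 312.7 Frad 7.8 Ftan -1.9 Fz 0.2 q1 -0.20 q6 -0.91 tilt [-0.186  0.116 -0.976]
gap 4.4mm contact dir 44 Fn 6.9 Ft -4.2 zh [ 0.212 -0.056]
[[-0.9, -0.04, -0.09, 0, 255], [-0.59, 0.27, -0.09, 0, 255], [-0.59, 0.27, -0.09, 0, 255], [-0.58, 0.22, -0.09, 0, 255], [-0.61, 0.13, -0.09, 0, 255], [-0.62, 0.03, -0.09, 0, 255], [-0.62, -0.07, -0.09, 0, 255], [-0.6, -0.17, -0.09, 0, 255]]
line cand deg [(234, -186), (235, -185), (233, -184), (236, -183), (237, -151), (232, -135)] rel datum 215.8
collar top z 0.0628 n 9704
```

Call:
jog_arm --pt "-0.42 0.5 -0.1 0 255" --pt "-0.5 0.4 -0.1 0 255" --pt "-0.55 0.33 -0.1 0 255" --pt "-0.6 0.24 -0.1 0 255" --pt "-0.6 0.18 -0.1 0 255" --pt "-0.62 0.08 -0.1 0 255"

```text
t: 16.38
tcp_pos: [0.4998, 0.0254, 0.0075]
tool_rot: [0.393, 0.912, 0.019, 0.113]
force: [2.9, 2.5, -0.3]
finger_gap: -0.003
```

```bash
python3 -c "
from h import *
orb(8,press=.0025);line('w11')"
```

```text
t16.38 p [0.4998 0.0254 0.0075] r 0.0542 phi 65.1 psi+180 312.6 Frad 3.5 Ftan -1.6 Fz -0.3 q1 -0.16 q6 -0.82 tilt [-0.192  0.124 -0.974]
gap 1.8mm contact dir 74 Fn 3.2 Ft -2.1 zh [ 0.222 -0.054]
[[-0.66, -0.3, -0.02, 0, 255], [-0.58, -0.22, -0.02, 0, 255], [-0.54, -0.31, -0.02, 0, 255], [-0.49, -0.39, -0.02, 0, 255], [-0.42, -0.46, -0.02, 0, 255], [-0.35, -0.53, -0.02, 0, 255], [-0.27, -0.58, -0.02, 0, 255], [-0.26, -0.6, -0.02, 0, 255]]
line cand deg [(142, -18), (141, -15), (143, -7), (149, -6), (114, -5), (103, -4)] rel datum 123.8
collar top z 0.0628 n 3084
```

View pics/w11.png

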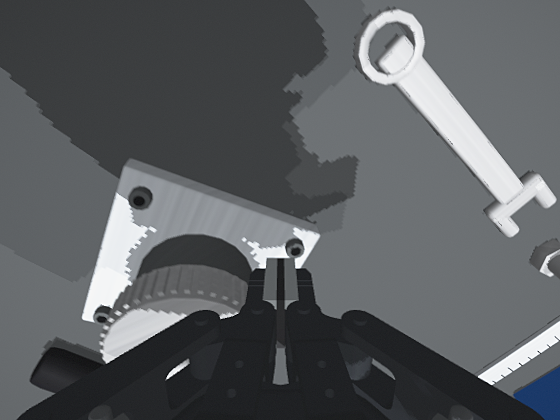

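Call:
jog_arm --pt "-0.62 -0.18 0 0 255" --pt "-0.58 -0.24 0 0 255" --pt "-0.53 -0.33 0 0 255" --pt "-0.47 -0.41 0 0 255" --pt "-0.4 -0.48 0 0 255" --pt "-0.33 -0.54 0 0 255"

```text
t: 16.93
tcp_pos: [0.4524, 0.0126, 0.0055]
tool_rot: [0.39, 0.915, 0.018, 0.101]
force: [-0.3, -0.0, -0.8]
finger_gap: -0.001
```

```bash
python3 -c "
from h import *
orb(8,press=.003)"
```

```text
t16.93 p [0.4524 0.0126 0.0055] r 0.0438 phi 124.1 psi+180 313.2 Frad 0.1 Ftan 0.3 Fz -0.8 q1 -0.22 q6 -0.96 tilt [-0.17   0.111 -0.979]
gap 3.7mm contact dir 133 Fn 0.2 Ft 0.2 zh [ 0.198 -0.046]
[[0.03, -0.91, 0.0, 0, 255], [-0.22, -0.64, 0.0, 0, 255], [-0.16, -0.63, 0.0, 0, 255], [-0.06, -0.65, 0.0, 0, 255], [0.04, -0.65, 0.0, 0, 255], [0.14, -0.64, 0.0, 0, 255], [0.23, -0.61, 0.0, 0, 255], [0.32, -0.56, 0.0, 0, 255]]
```

Call:
jog_arm --pt "0.05 -0.9 0 0 255" --pt "-0.05 -0.7 0 0 255" --pt "-0.02 -0.65 0 0 255" --pt "0.06 -0.65 0 0 255"

```text
t: 17.27
tcp_pos: [0.4342, -0.0117, 0.0029]
tool_rot: [0.39, 0.917, 0.016, 0.083]
force: [0.4, -0.6, 0.9]
finger_gap: -0.001
```

```bash
python3 -c "
from h import *
orb(8,press=.003)"
```

```text
t17.27 p [ 0.4342 -0.0117  0.0029] r 0.0445 phi 164.3 psi+180 313.5 Frad -0.5 Ftan 0.5 Fz 0.9 q1 -0.30 q6 -1.17 tilt [-0.14   0.094 -0.986]
gap 1.5mm contact dir 160 Fn -0.6 Ft 0.5 zh [ 0.165 -0.036]
[[0.27, -0.69, 0.03, 0, 255], [0.23, -0.61, 0.03, 0, 255], [0.32, -0.56, 0.03, 0, 255], [0.4, -0.5, 0.03, 0, 255], [0.48, -0.43, 0.03, 0, 255], [0.54, -0.35, 0.03, 0, 255], [0.58, -0.27, 0.03, 0, 255], [0.63, -0.23, 0.03, 0, 255]]
```

Call:
jog_arm --pt "0.4 -0.62 0.2 0 255" --pt "0.38 -0.55 0.2 0 255" --pt "0.42 -0.5 0.1 0 255" --pt "0.47 -0.45 0.1 0 255"

```text
t: 17.6
tcp_pos: [0.4319, -0.0276, 0.0059]
tool_rot: [0.391, 0.918, 0.015, 0.062]
force: [-4.8, 2.8, -2.7]
finger_gap: -0.005
```

```bash
python3 -c "
from h import *
orb(8,press=.003)"
```

```text
t17.60 p [ 0.4319 -0.0276  0.0059] r 0.0452 phi 184.9 psi+180 313.6 Frad 4.5 Ftan -3.2 Fz -2.7 q1 -0.34 q6 -1.21 tilt [-0.103  0.076 -0.992]
gap -0.9mm contact dir 185 Fn 4.5 Ft -3.2 zh [ 0.126 -0.021]
[[0.3, -0.52, -0.0, 0, 255], [0.46, -0.45, -0.0, 0, 255], [0.53, -0.37, -0.0, 0, 255], [0.58, -0.28, -0.0, 0, 255], [0.63, -0.23, -0.0, 0, 255], [0.63, -0.23, -0.0, 0, 255], [0.63, -0.23, -0.0, 0, 255], [0.62, -0.22, -0.0, 0, 255]]
```

Call:
jog_arm --pt "0.38 -0.55 0 0 255" --pt "0.42 -0.5 0 0 255" --pt "0.48 -0.42 0 0 255" --pt "0.53 -0.36 0 0 255"

```text
t: 17.93
tcp_pos: [0.4322, -0.0399, 0.0043]
tool_rot: [0.391, 0.919, 0.015, 0.043]
force: [-8.8, -0.5, 5.0]
finger_gap: 0.006
```

```bash
python3 -c "
from h import *
orb(8,press=.003)
d=snapshot('side');crop(d,'si10',270,185,350,245,10);d=snapshot('scene');crop(d,'sc10',210,180,290,240,10)"
```

```text
t17.93 p [ 0.4322 -0.0399  0.0043] r 0.0477 phi 199.9 psi+180 313.9 Frad 8.4 Ftan -2.5 Fz 5.0 q1 -0.37 q6 -1.23 tilt [-0.067  0.06  -0.996]
gap 0.8mm contact dir 205 Fn 8.2 Ft -3.3 zh [ 0.09  -0.006]
[[0.61, -0.32, 0.02, 0, 255], [0.59, -0.26, 0.02, 0, 255], [0.63, -0.22, 0.02, 0, 255], [0.63, -0.22, 0.02, 0, 255], [0.63, -0.22, 0.02, 0, 255], [0.62, -0.2, 0.02, 0, 255], [0.63, -0.11, 0.02, 0, 255], [0.64, -0.01, 0.02, 0, 255]]
```

View pics/si10.png

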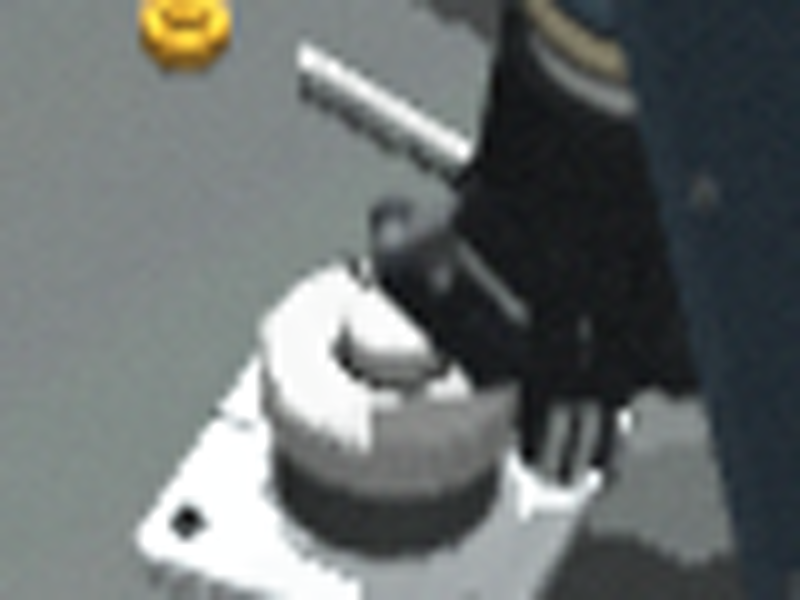

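View pics/sc10.png

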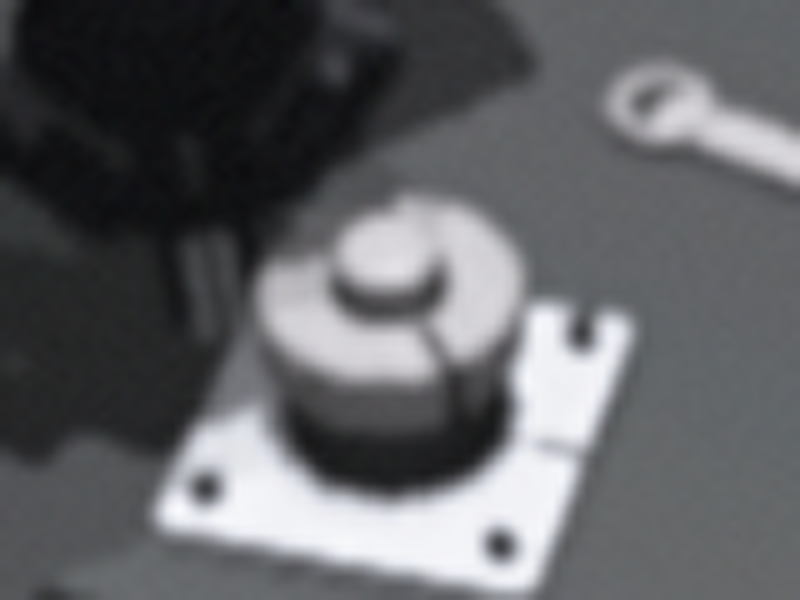

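```bash
cat >> h.py <<'E'
def sline(zc=.064):
    d=snapshot("scene");g=cv2.cvtColor(d["img"],cv2.COLOR_RGB2GRAY).astype(np.float32)
    A,B=np.meshgrid(np.radians(np.arange(0,360,2.)),np.linspace(.022,.034,8),indexing="ij")
    for off in [(0,0),(0.001,.003)]:
        P=np.stack([C[0]+off[0]+B*np.cos(A),C[1]+off[1]+B*np.sin(A),np.full(A.shape,zc)],-1).reshape(-1,3)
        uv=proj(d,P).astype(np.float32).reshape(180,8,2);I=cv2.remap(g,uv[...,0],uv[...,1],cv2.INTER_LINEAR)
        p=I.mean(1);loc=np.array([p[i]-np.median(p[np.arange(i-8,i+9)%180]) for i in range(180)])
        k=np.argsort(loc)[:5];print("scene line",[(int(2*a),int(loc[a])) for a in k])
E
python3 -c "
from h import *
sline()"
```

```text
scene line [(338, -35), (336, -35), (340, -31), (334, -28), (342, -22)]
scene line [(332, -39), (330, -39), (334, -33), (328, -32), (336, -23)]
```

Call:
jog_arm --pt "0.48 -0.45 0.05 0 255" --pt "0.53 -0.38 0.05 0 255" --pt "0.58 -0.3 0 0 255" --pt "0.6 -0.25 0 0 255" --pt "0.61 -0.23 0 0 255"

```text
t: 18.5
tcp_pos: [0.4352, -0.0498, 0.0042]
tool_rot: [0.389, 0.921, 0.013, 0.017]
force: [-11.9, -4.6, 8.7]
finger_gap: -0.002
```

```bash
python3 -c "
from h import *
orb(8,press=.003);sline();line()"
```

```text
t18.50 p [ 0.4352 -0.0498  0.0042] r 0.0493 phi 211.9 psi+180 314.1 Frad 12.6 Ftan -2.4 Fz 8.7 q1 -0.39 q6 -1.22 tilt [-0.021  0.037 -0.999]
gap 2.1mm contact dir 222 Fn 11.9 Ft -4.6 zh [0.041 0.011]
[[0.79, -0.08, 0.02, 0, 255], [0.63, -0.22, 0.02, 0, 255], [0.63, -0.22, 0.02, 0, 255], [0.62, -0.2, 0.02, 0, 255], [0.63, -0.12, 0.02, 0, 255], [0.64, -0.02, 0.02, 0, 255], [0.64, 0.09, 0.02, 0, 255], [0.62, 0.18, 0.02, 0, 255]]
scene line [(352, -33), (350, -33), (354, -28), (348, -27), (356, -19)]
scene line [(344, -37), (346, -36), (342, -32), (348, -29), (340, -23)]
line cand deg [(304, -4), (300, -3), (170, -3), (308, -3), (302, -3), (305, -3)] rel datum 285.8
collar top z 0.0636 n 7010
```

The tilt is nearly zero again and the collar is at about 346°, which is 0.91 turn from tight. I'll start the next orbit.

Call:
jog_arm --pt "0.5 -0.45 0.05 0 255" --pt "0.58 -0.3 0.05 0 255" --pt "0.6 -0.2 0.05 0 255" --pt "0.62 -0.15 0.05 0 255" --pt "0.62 -0.08 0.05 0 255"

```text
t: 19.02
tcp_pos: [0.4438, -0.061, 0.0054]
tool_rot: [0.385, 0.923, 0.009, -0.005]
force: [-16.0, -10.7, 3.8]
finger_gap: 0.001
```

```bash
python3 -c "
from h import *
orb(8,press=.003);sline();line()"
```

```text
t19.02 p [ 0.4438 -0.061   0.0054] r 0.0499 phi 228.3 psi+180 314.7 Frad 18.6 Ftan -4.9 Fz 3.8 q1 -0.40 q6 -1.21 tilt [ 0.015  0.012 -1.   ]
gap 2.4mm contact dir 225 Fn 18.9 Ft -3.7 zh [-0.002  0.02 ]
[[0.81, -0.05, 0.0, 0, 255], [0.63, -0.15, 0.0, 0, 255], [0.64, -0.05, 0.0, 0, 255], [0.64, 0.05, 0.0, 0, 255], [0.63, 0.15, 0.0, 0, 255], [0.6, 0.24, 0.0, 0, 255], [0.55, 0.33, 0.0, 0, 255], [0.49, 0.42, 0.0, 0, 255]]
scene line [(6, -27), (8, -25), (4, -24), (10, -21), (2, -17)]
scene line [(0, -28), (2, -26), (358, -26), (4, -21), (356, -19)]
line cand deg [(358, -195), (0, -194), (1, -193), (359, -190), (357, -141), (356, -42)] rel datum 339.8
collar top z 0.0637 n 9460
```

Call:
jog_arm --pt "0.4 -0.55 0.05 0 255" --pt "0.5 -0.42 0.05 0 255" --pt "0.55 -0.3 0.05 0 255" --pt "0.6 -0.18 0.05 0 255"

```text
t: 19.45
tcp_pos: [0.4673, -0.0792, 0.008]
tool_rot: [0.386, 0.922, 0.008, -0.003]
force: [-0.1, 0.4, -0.5]
finger_gap: -0.001
```

```bash
sed -i 's/^AB=.*/AB=np.array([.0103,.0122])/' h.py; python3 -c "
from h import *
orb(8,press=.002);line()"
```

```text
t19.45 p [ 0.4673 -0.0792  0.008 ] r 0.0563 phi 260.0 psi+180 314.6 Frad -0.3 Ftan -0.2 Fz -0.5 q1 -0.42 q6 -1.22 tilt [ 0.011  0.013 -1.   ]
gap 3.3mm contact dir 258 Fn -0.3 Ft -0.2 zh [0.001 0.017]
[[0.66, 0.44, -0.03, 0, 255], [0.57, 0.22, -0.03, 0, 255], [0.53, 0.3, -0.03, 0, 255], [0.48, 0.38, -0.03, 0, 255], [0.41, 0.45, -0.03, 0, 255], [0.34, 0.51, -0.03, 0, 255], [0.29, 0.56, -0.03, 0, 255], [0.29, 0.56, -0.03, 0, 255]]
line cand deg [(358, -209), (1, -208), (0, -204), (359, -204), (357, -138), (2, -137)] rel datum 339.8
collar top z 0.0637 n 14629
```

Call:
jog_arm --pt "0.6 0.5 0 0 255" --pt "0.56 0.24 0 0 255" --pt "0.53 0.3 0 0 255" --pt "0.48 0.38 0 0 255" --pt "0.41 0.45 0 0 255"

```text
t: 19.92
tcp_pos: [0.5041, -0.0653, 0.0091]
tool_rot: [0.384, 0.923, 0.006, 0.006]
force: [0.6, -3.4, -0.2]
finger_gap: 0.003
```

```bash
python3 -c "
from h import *
orb(8,press=.0025);line()"
```

```text
t19.92 p [ 0.5041 -0.0653  0.0091] r 0.0497 phi 303.1 psi+180 314.8 Frad 3.2 Ftan -1.3 Fz -0.2 q1 -0.36 q6 -1.15 tilt [-0.007  0.015 -1.   ]
gap 0.0mm contact dir 315 Fn 2.8 Ft -1.9 zh [0.015 0.006]
[[0.25, 0.6, -0.04, 0, 255], [0.25, 0.6, -0.04, 0, 255], [0.25, 0.6, -0.04, 0, 255], [0.24, 0.6, -0.04, 0, 255], [0.17, 0.6, -0.04, 0, 255], [0.07, 0.62, -0.04, 0, 255], [-0.02, 0.63, -0.04, 0, 255], [-0.12, 0.61, -0.04, 0, 255]]
line cand deg [(23, -157), (26, -154), (24, -152), (25, -151), (27, -147), (22, -85)] rel datum 4.800000000000001
collar top z 0.064 n 16699
```

Call:
jog_arm --pt "0.22 0.6 -0.04 0 255" --pt "0.24 0.6 -0.04 0 255" --pt "0.23 0.6 -0.04 0 255" --pt "0.2 0.6 -0.04 0 255" --pt "0.12 0.6 -0.04 0 255" --pt "0.03 0.62 -0.04 0 255"

```text
t: 20.47
tcp_pos: [0.5292, -0.0319, 0.0093]
tool_rot: [0.382, 0.924, 0.005, 0.02]
force: [3.0, -3.7, 0.2]
finger_gap: -0.003
```

```bash
python3 -c "
from h import *
orb(8,press=.0025);line()"
```

```text
t20.47 p [ 0.5292 -0.0319  0.0093] r 0.0528 phi 351.1 psi+180 315.1 Frad 3.6 Ftan -3.2 Fz 0.2 q1 -0.27 q6 -1.07 tilt [-0.032  0.024 -0.999]
gap -2.4mm contact dir 345 Fn 3.9 Ft -2.8 zh [ 0.04  -0.006]
[[0.1, 0.55, -0.05, 0, 255], [-0.23, 0.58, -0.05, 0, 255], [-0.32, 0.54, -0.05, 0, 255], [-0.4, 0.48, -0.05, 0, 255], [-0.47, 0.41, -0.05, 0, 255], [-0.53, 0.34, -0.05, 0, 255], [-0.58, 0.26, -0.05, 0, 255], [-0.6, 0.25, -0.05, 0, 255]]
line cand deg [(50, -123), (47, -122), (49, -121), (48, -120), (46, -119), (51, -73)] rel datum 31.8
collar top z 0.0642 n 16156
```

Call:
jog_arm --pt "-0.1 0.6 -0.06 0 255" --pt "-0.18 0.6 -0.06 0 255" --pt "-0.27 0.56 -0.06 0 255" --pt "-0.35 0.52 -0.06 0 255" --pt "-0.42 0.46 -0.06 0 255" --pt "-0.48 0.4 -0.06 0 255"

```text
t: 21.02
tcp_pos: [0.5287, -0.001, 0.0097]
tool_rot: [0.38, 0.924, 0.008, 0.038]
force: [6.7, 0.5, 0.9]
finger_gap: 0.0
```

```bash
python3 -c "
from h import *
orb(8,press=.0025);line()"
```

```text
t21.02 p [ 0.5287 -0.001   0.0097] r 0.0564 phi 23.7 psi+180 315.2 Frad 6.4 Ftan -2.2 Fz 0.9 q1 -0.22 q6 -1.01 tilt [-0.065  0.044 -0.997]
gap 0.9mm contact dir 34 Fn 5.8 Ft -3.4 zh [ 0.077 -0.014]
[[-0.63, 0.24, -0.05, 0, 255], [-0.6, 0.25, -0.05, 0, 255], [-0.6, 0.25, -0.05, 0, 255], [-0.6, 0.25, -0.05, 0, 255], [-0.59, 0.23, -0.05, 0, 255], [-0.61, 0.15, -0.05, 0, 255], [-0.62, 0.05, -0.05, 0, 255], [-0.62, -0.05, -0.05, 0, 255]]
line cand deg [(91, -114), (95, -114), (92, -112), (94, -111), (93, -111), (96, -50)] rel datum 72.8
collar top z 0.0646 n 12212
```

Call:
jog_arm --pt "-0.5 0.4 -0.06 0 255" --pt "-0.55 0.34 -0.06 0 255" --pt "-0.58 0.28 -0.06 0 255" --pt "-0.6 0.25 -0.06 0 255" --pt "-0.61 0.18 -0.06 0 255" --pt "-0.62 0.08 -0.06 0 255" --pt "-0.62 -0.02 -0.06 0 255"

```text
t: 21.65
tcp_pos: [0.5111, 0.0199, 0.011]
tool_rot: [0.382, 0.922, 0.018, 0.063]
force: [12.6, 12.5, -5.6]
finger_gap: 0.001
```

```bash
python3 -c "
from h import *
orb(8,press=.0025);line();sline(.066)"
```

```text
t21.65 p [0.5111 0.0199 0.011 ] r 0.0553 phi 51.9 psi+180 314.7 Frad 17.6 Ftan -2.2 Fz -5.6 q1 -0.19 q6 -0.99 tilt [-0.102  0.081 -0.991]
gap 1.0mm contact dir 47 Fn 17.7 Ft -0.8 zh [ 0.13  -0.015]
[[-0.67, 0.09, -0.07, 0, 255], [-0.62, 0.07, -0.07, 0, 255], [-0.62, -0.03, -0.07, 0, 255], [-0.61, -0.13, -0.07, 0, 255], [-0.58, -0.22, -0.07, 0, 255], [-0.54, -0.31, -0.07, 0, 255], [-0.49, -0.39, -0.07, 0, 255], [-0.42, -0.47, -0.07, 0, 255]]
line cand deg [(130, -107), (134, -105), (131, -105), (133, -104), (132, -103), (135, -53)] rel datum 111.8
collar top z 0.065 n 6901
scene line [(164, -14), (162, -14), (166, -12), (160, -10), (130, -9)]
scene line [(136, -10), (134, -9), (170, -8), (132, -8), (168, -8)]
```

Call:
jog_arm --pt "-0.4 0.48 -0.06 0 255" --pt "-0.52 0.36 -0.06 0 255" --pt "-0.58 0.22 -0.06 0 255" --pt "-0.6 0.1 -0.06 0 255"

```text
t: 22.08
tcp_pos: [0.4841, 0.0363, 0.0074]
tool_rot: [0.382, 0.922, 0.018, 0.058]
force: [0.3, -0.6, -0.0]
finger_gap: -0.0
```

```bash
python3 -c "
from h import *
orb(8,press=.0025);line('w12')"
```

```text
t22.08 p [0.4841 0.0363 0.0074] r 0.0604 phi 83.2 psi+180 314.8 Frad -0.5 Ftan -0.4 Fz -0.0 q1 -0.16 q6 -0.97 tilt [-0.093  0.077 -0.993]
gap 6.8mm contact dir 90 Fn -0.6 Ft -0.3 zh [ 0.12  -0.011]
[[-0.55, -0.98, -0.02, 0, 255], [-0.5, -0.38, -0.02, 0, 255], [-0.43, -0.45, -0.02, 0, 255], [-0.36, -0.52, -0.02, 0, 255], [-0.27, -0.57, -0.02, 0, 255], [-0.25, -0.6, -0.02, 0, 255], [-0.25, -0.6, -0.02, 0, 255], [-0.25, -0.6, -0.02, 0, 255]]
line cand deg [(157, -3), (159, -1), (175, -1), (290, 0), (304, 0), (302, 0)] rel datum 138.8
collar top z 0.0648 n 810
```

Call:
jog_arm --pt "-0.5 -0.75 0 0 255" --pt "-0.5 -0.6 0 0 255" --pt "-0.43 -0.48 0 0 255" --pt "-0.36 -0.54 0 0 255" --pt "-0.26 -0.6 0 0 255"

```text
t: 22.55
tcp_pos: [0.447, 0.0115, 0.0057]
tool_rot: [0.382, 0.923, 0.017, 0.044]
force: [-0.9, 4.4, -1.2]
finger_gap: 0.001
```

```bash
python3 -c "
from h import *
orb(8,press=.003);sline(.066)"
```

```text
t22.55 p [0.447  0.0115 0.0057] r 0.0463 phi 130.4 psi+180 314.9 Frad 3.9 Ftan -2.2 Fz -1.2 q1 -0.24 q6 -1.09 tilt [-0.069  0.066 -0.995]
gap 1.3mm contact dir 135 Fn 3.7 Ft -2.4 zh [ 0.095 -0.002]
[[-0.12, -0.73, -0.0, 0, 255], [-0.21, -0.64, -0.0, 0, 255], [-0.15, -0.63, -0.0, 0, 255], [-0.05, -0.64, -0.0, 0, 255], [0.05, -0.64, -0.0, 0, 255], [0.15, -0.63, -0.0, 0, 255], [0.24, -0.6, -0.0, 0, 255], [0.33, -0.55, -0.0, 0, 255]]
scene line [(152, -15), (150, -15), (154, -12), (148, -10), (156, -7)]
scene line [(156, -17), (158, -16), (154, -15), (160, -12), (152, -10)]
```

Call:
jog_arm --pt "-0.17 -0.68 0 0 255" --pt "-0.18 -0.64 0 0 255" --pt "-0.12 -0.63 0 0 255" --pt "-0.02 -0.64 0 0 255" --pt "0.08 -0.64 0 0 255" --pt "0.17 -0.63 0 0 255"

```text
t: 23.1
tcp_pos: [0.4289, -0.0252, 0.0042]
tool_rot: [0.383, 0.923, 0.016, 0.029]
force: [-4.5, 4.1, 2.3]
finger_gap: -0.003
```

```bash
python3 -c "
from h import *
orb(8,press=.003);sline(.066)"
```

```text
t23.10 p [ 0.4289 -0.0252  0.0042] r 0.0481 phi 181.8 psi+180 314.9 Frad 4.4 Ftan -4.2 Fz 2.3 q1 -0.34 q6 -1.22 tilt [-0.042  0.053 -0.998]
gap -2.3mm contact dir 181 Fn 4.4 Ft -4.2 zh [0.067 0.008]
[[0.12, -0.54, 0.02, 0, 255], [0.43, -0.48, 0.02, 0, 255], [0.5, -0.41, 0.02, 0, 255], [0.56, -0.32, 0.02, 0, 255], [0.6, -0.24, 0.02, 0, 255], [0.64, -0.21, 0.02, 0, 255], [0.64, -0.21, 0.02, 0, 255], [0.64, -0.21, 0.02, 0, 255]]
scene line [(170, -24), (172, -23), (168, -21), (174, -19), (166, -15)]
scene line [(176, -25), (178, -24), (174, -22), (180, -21), (172, -16)]
```

Call:
jog_arm --pt "0.28 -0.58 0.05 0 255" --pt "0.36 -0.53 0.05 0 255" --pt "0.43 -0.47 0.05 0 255" --pt "0.5 -0.4 0.05 0 255" --pt "0.53 -0.36 0.05 0 255"

```text
t: 23.57
tcp_pos: [0.4331, -0.0474, 0.0047]
tool_rot: [0.383, 0.924, 0.015, 0.011]
force: [-7.0, -2.1, 1.7]
finger_gap: -0.005
```

```bash
python3 -c "
from h import *
orb(8,press=.002);sline(.066)
d=snapshot('scene');crop(d,'sc13',210,180,290,240,10)"
```

```text
t23.57 p [ 0.4331 -0.0474  0.0047] r 0.0499 phi 208.3 psi+180 315.0 Frad 7.1 Ftan -1.5 Fz 1.7 q1 -0.39 q6 -1.25 tilt [-0.008  0.037 -0.999]
gap -0.2mm contact dir 218 Fn 6.7 Ft -2.7 zh [0.032 0.02 ]
[[0.53, -0.31, 0.01, 0, 255], [0.57, -0.28, 0.01, 0, 255], [0.57, -0.28, 0.01, 0, 255], [0.57, -0.28, 0.01, 0, 255], [0.57, -0.24, 0.01, 0, 255], [0.59, -0.15, 0.01, 0, 255], [0.61, -0.06, 0.01, 0, 255], [0.61, 0.04, 0.01, 0, 255]]
scene line [(198, -9), (196, -8), (200, -8), (194, -6), (202, -4)]
scene line [(202, -8), (200, -7), (204, -6), (198, -5), (196, -4)]
```

View pics/sc13.png

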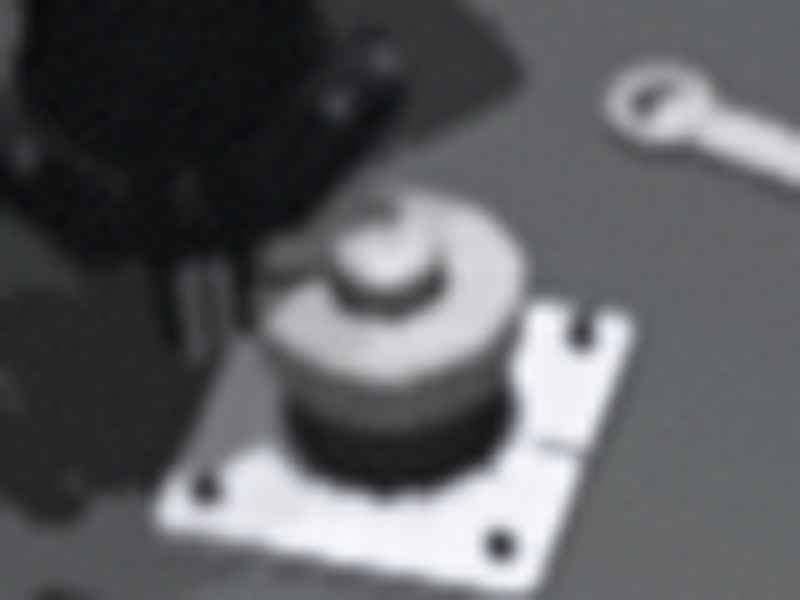

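Call:
jog_arm --pt "0.43 -0.5 0.06 0 255" --pt "0.5 -0.42 0.06 0 255" --pt "0.55 -0.33 0.06 0 255" --pt "0.57 -0.28 0.05 0 255" --pt "0.57 -0.26 0.05 0 255"

```text
t: 24.08
tcp_pos: [0.4568, -0.0705, 0.0065]
tool_rot: [0.382, 0.924, 0.014, 0.007]
force: [-1.9, -1.7, -0.9]
finger_gap: -0.0
```

```bash
python3 -c "
from h import *
orb(8,press=.002);sline(.066);line('w14')"
```

```text
t24.08 p [ 0.4568 -0.0705  0.0065] r 0.0509 phi 246.7 psi+180 315.0 Frad 2.3 Ftan -1.0 Fz -0.9 q1 -0.42 q6 -1.26 tilt [-0.003  0.031 -1.   ]
gap -0.4mm contact dir 238 Fn 2.4 Ft -0.7 zh [0.024 0.02 ]
[[0.59, -0.12, -0.01, 0, 255], [0.61, 0.0, -0.01, 0, 255], [0.6, 0.1, -0.01, 0, 255], [0.58, 0.19, -0.01, 0, 255], [0.54, 0.28, -0.01, 0, 255], [0.49, 0.36, -0.01, 0, 255], [0.43, 0.43, -0.01, 0, 255], [0.36, 0.5, -0.01, 0, 255]]
scene line [(86, -6), (88, -6), (84, -5), (90, -5), (82, -4)]
scene line [(90, -5), (88, -4), (92, -4), (86, -3), (94, -3)]
line cand deg [(234, -122), (237, -121), (235, -119), (236, -119), (233, -112), (238, -94)] rel datum 215.8
collar top z 0.0656 n 12954
```

Call:
jog_arm --pt "0.6 -0.05 0 0 255" --pt "0.6 0.05 0 0 255" --pt "0.59 0.14 0 0 255" --pt "0.57 0.23 0 0 255" --pt "0.52 0.32 0 0 255" --pt "0.47 0.4 0 0 255"

```text
t: 24.68
tcp_pos: [0.4999, -0.0685, 0.0081]
tool_rot: [0.382, 0.924, 0.011, 0.017]
force: [-1.0, -6.2, -1.9]
finger_gap: -0.001
```

```bash
python3 -c "
from h import *
orb(8,press=.0025);line()"
```

```text
t24.68 p [ 0.4999 -0.0685  0.0081] r 0.0503 phi 297.0 psi+180 315.1 Frad 5.1 Ftan -3.7 Fz -1.9 q1 -0.37 q6 -1.19 tilt [-0.023  0.033 -0.999]
gap -1.2mm contact dir 307 Fn 4.3 Ft -4.6 zh [0.039 0.007]
[[0.34, 0.48, -0.03, 0, 255], [0.25, 0.6, -0.03, 0, 255], [0.25, 0.6, -0.03, 0, 255], [0.25, 0.6, -0.03, 0, 255], [0.24, 0.6, -0.03, 0, 255], [0.18, 0.6, -0.03, 0, 255], [0.08, 0.62, -0.03, 0, 255], [-0.02, 0.63, -0.03, 0, 255]]
line cand deg [(274, -127), (277, -126), (275, -124), (276, -124), (278, -115), (273, -90)] rel datum 255.8
collar top z 0.066 n 17170
```

Call:
jog_arm --pt "0.36 0.5 -0.04 0 255" --pt "0.29 0.57 -0.04 0 255" --pt "0.25 0.6 -0.04 0 255" --pt "0.24 0.6 -0.04 0 255" --pt "0.2 0.6 -0.04 0 255" --pt "0.13 0.6 -0.04 0 255" --pt "0.03 0.62 -0.04 0 255"

```text
t: 25.32
tcp_pos: [0.5314, -0.0301, 0.0086]
tool_rot: [0.381, 0.924, 0.011, 0.032]
force: [2.2, -3.6, 1.4]
finger_gap: 0.0
```

```bash
python3 -c "
from h import *
orb(8,press=.0025);line()"
```

```text
t25.32 p [ 0.5314 -0.0301  0.0086] r 0.0547 phi 353.3 psi+180 315.1 Frad 2.6 Ftan -3.3 Fz 1.4 q1 -0.28 q6 -1.09 tilt [-0.051  0.045 -0.998]
gap -2.1mm contact dir 348 Fn 2.9 Ft -3.1 zh [ 0.068 -0.004]
[[0.03, 0.56, -0.04, 0, 255], [-0.26, 0.57, -0.04, 0, 255], [-0.35, 0.52, -0.04, 0, 255], [-0.42, 0.46, -0.04, 0, 255], [-0.49, 0.39, -0.04, 0, 255], [-0.55, 0.31, -0.04, 0, 255], [-0.6, 0.25, -0.04, 0, 255], [-0.6, 0.25, -0.04, 0, 255]]
line cand deg [(299, -122), (302, -122), (300, -120), (301, -119), (303, -109), (298, -67)] rel datum 280.8
collar top z 0.0663 n 16993
```

Call:
jog_arm --pt "-0.13 0.6 -0.06 0 255" --pt "-0.21 0.59 -0.06 0 255" --pt "-0.29 0.55 -0.06 0 255" --pt "-0.37 0.5 -0.06 0 255" --pt "-0.44 0.44 -0.06 0 255" --pt "-0.5 0.38 -0.06 0 255"

```text
t: 25.87
tcp_pos: [0.5298, 0.0004, 0.0092]
tool_rot: [0.38, 0.923, 0.015, 0.051]
force: [6.5, -1.1, -1.3]
finger_gap: -0.001
```

```bash
python3 -c "
from h import *
orb(8,press=.0025);line()"
```

```text
t25.87 p [5.298e-01 4.000e-04 9.200e-03] r 0.0581 phi 24.5 psi+180 315.1 Frad 5.4 Ftan -3.7 Fz -1.3 q1 -0.22 q6 -1.03 tilt [-0.084  0.066 -0.994]
gap 1.4mm contact dir 36 Fn 4.5 Ft -4.7 zh [ 0.106 -0.012]
[[-0.67, 0.19, -0.05, 0, 255], [-0.6, 0.25, -0.05, 0, 255], [-0.6, 0.25, -0.05, 0, 255], [-0.6, 0.25, -0.05, 0, 255], [-0.59, 0.22, -0.05, 0, 255], [-0.61, 0.13, -0.05, 0, 255], [-0.62, 0.03, -0.05, 0, 255], [-0.62, -0.07, -0.05, 0, 255]]
line cand deg [(225, -7), (224, -6), (154, -2), (153, -2), (177, -2), (176, -2)] rel datum 206.8
collar top z 0.0667 n 12006
```

```bash
python3 -c "
from h import *
sline(.068)"
```

```text
scene line [(326, -11), (324, -11), (328, -10), (322, -9), (330, -7)]
scene line [(320, -12), (318, -12), (322, -11), (316, -11), (324, -8)]
```

Call:
jog_arm --pt "-0.52 0.39 -0.06 0 255" --pt "-0.55 0.34 -0.06 0 255" --pt "-0.57 0.3 -0.06 0 255" --pt "-0.58 0.27 -0.06 0 255"

```text
t: 26.3
tcp_pos: [0.5177, 0.0157, 0.0095]
tool_rot: [0.381, 0.922, 0.019, 0.062]
force: [6.7, 1.8, 1.6]
finger_gap: 0.002
```

```bash
python3 -c "
from h import *
st();sline(.068);line()
d=snapshot('scene');crop(d,'sc15',210,180,290,240,10)"
```

```text
t26.30 p [0.5177 0.0157 0.0095] r 0.0567 phi 44.0 psi+180 314.8 Frad 6.1 Ftan -3.3 Fz 1.6 q1 -0.19 q6 -1.01 tilt [-0.1    0.082 -0.992]
scene line [(18, -6), (16, -5), (20, -5), (22, -3), (336, -2)]
scene line [(12, -10), (10, -10), (14, -8), (8, -6), (16, -4)]
line cand deg [(270, -15), (260, -9), (261, -6), (259, -6), (195, -6), (205, -3)] rel datum 251.8
collar top z 0.0669 n 8039
```

View pics/sc15.png

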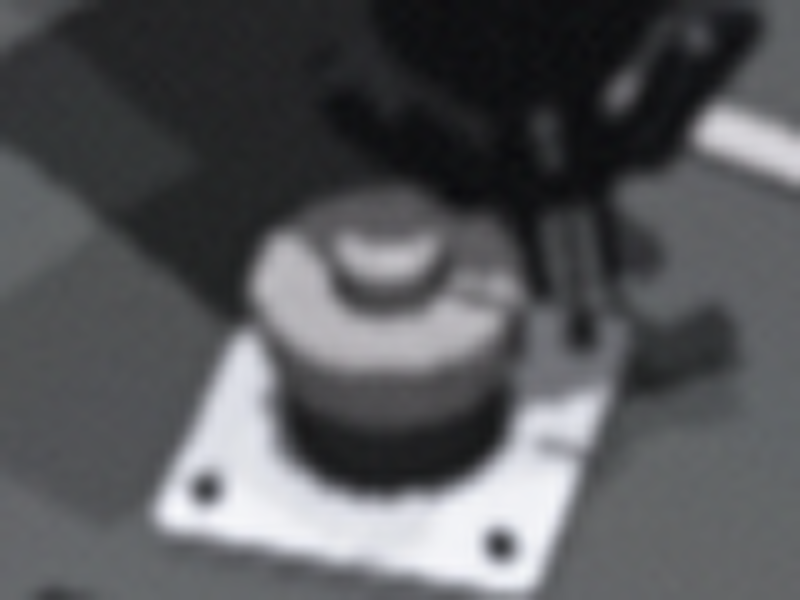

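The line is at about 15° and the target is 18°. The collar top rose from 61.1 to 66.9 mm, which matches two turns. I'll back off and lift.

Call:
jog_arm --pt "0.9 0.9 0 0 255" --pt "0.9 0.9 0.2 0 255" --pt "0.3 0.3 2.5 0 255" --pt "0 0 3.0 0 255" --pt "0.3 -0.5 2.0 0 255" --pt "0 0 0 0 255"

```text
t: 26.95
tcp_pos: [0.526, 0.0404, 0.0841]
tool_rot: [0.381, 0.923, 0.017, 0.045]
force: [0.9, -1.0, 0.7]
finger_gap: -0.001
```

```bash
python3 -c "
from h import *
st();line('w16',.068);sline(.068)"
```

```text
t26.95 p [0.526  0.0404 0.0841] r 0.0807 phi 52.6 psi+180 315.0 Frad -0.2 Ftan -1.3 Fz 0.7 q1 -0.14 q6 -0.94 tilt [-0.07   0.065 -0.995]
line cand deg [(13, -190), (14, -188), (15, -185), (16, -171), (12, -165), (17, -114)] rel datum 354.8
collar top z 0.0669 n 5526
scene line [(20, -19), (18, -19), (22, -18), (24, -16), (16, -15)]
scene line [(14, -20), (12, -18), (16, -18), (18, -15), (10, -14)]
```

View pics/w16.png

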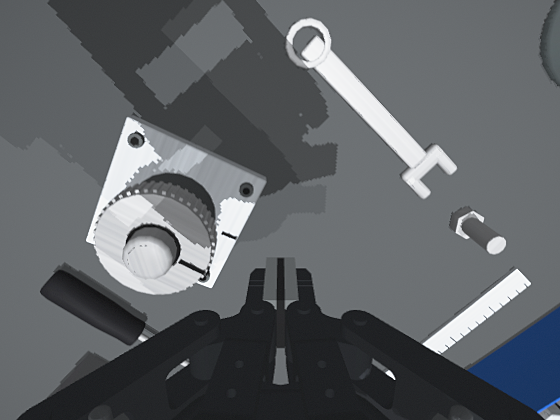

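```bash
cat >> h.py <<'E'
def plg():
    s=st();M=R.from_quat(s["tool_rot"]).as_matrix();tip=s["tcp_pos"]-.039*M[:,2]
    print("tip",tip.round(4),"to go cm",(100*(np.r_[C,.084]-tip)).round(2),"F",s["force"].round(1))
E
python3 -c "
from h import *
plg()"
```

```text
t27.05 p [0.5233 0.0408 0.0814] r 0.0794 phi 54.4 psi+180 315.0 Frad -0.7 Ftan -0.2 Fz -0.7 q1 -0.14 q6 -0.94 tilt [-0.065  0.061 -0.996]
tip [0.5198 0.0409 0.1202] to go cm [-4.28 -6.46 -3.62] F [-0.2 -0.6 -0.7]
```

Call:
jog_arm --pt "-1.0 -1.6 0 0 255" --pt "-1.2 -1.8 0 0 255" --pt "-1.2 -1.8 0 0 255" --pt "-0.7 -1.0 0 0 255" --pt "0 0 0 0 255" --pt "0 0 0 0 255"

```text
t: 27.55
tcp_pos: [0.4687, -0.0174, 0.0733]
tool_rot: [0.381, 0.924, 0.015, 0.029]
force: [0.0, 0.8, 0.5]
finger_gap: -0.003
```

```bash
python3 -c "
from h import *
plg()"
```

```text
t27.55 p [ 0.4687 -0.0174  0.0733] r 0.0104 phi 142.8 psi+180 315.1 Frad 0.5 Ftan -0.7 Fz 0.5 q1 -0.29 q6 -1.12 tilt [-0.042  0.051 -0.998]
tip [ 0.4661 -0.0176  0.1122] to go cm [ 1.09 -0.61 -2.82] F [0.  0.8 0.5]
```

Call:
jog_arm --pt "0.6 -0.3 -0.8 0 255" --pt "0.4 -0.3 -0.8 0 255" --pt "0.1 0 -0.4 0 255" --pt "0 0 0 0 255"

```text
t: 27.88
tcp_pos: [0.4803, -0.0217, 0.0492]
tool_rot: [0.381, 0.924, 0.015, 0.027]
force: [0.0, -0.6, 0.6]
finger_gap: -0.003
```

```bash
python3 -c "
from h import *
plg();d=snapshot('scene');crop(d,'sc17',210,180,290,240,10)"
```

```text
t27.88 p [ 0.4803 -0.0217  0.0492] r 0.0039 phi 31.0 psi+180 315.2 Frad -0.3 Ftan -0.6 Fz 0.6 q1 -0.30 q6 -1.13 tilt [-0.038  0.049 -0.998]
tip [ 0.4779 -0.022   0.0882] to go cm [-0.09 -0.17 -0.42] F [ 0.  -0.6  0.6]
```

View pics/sc17.png

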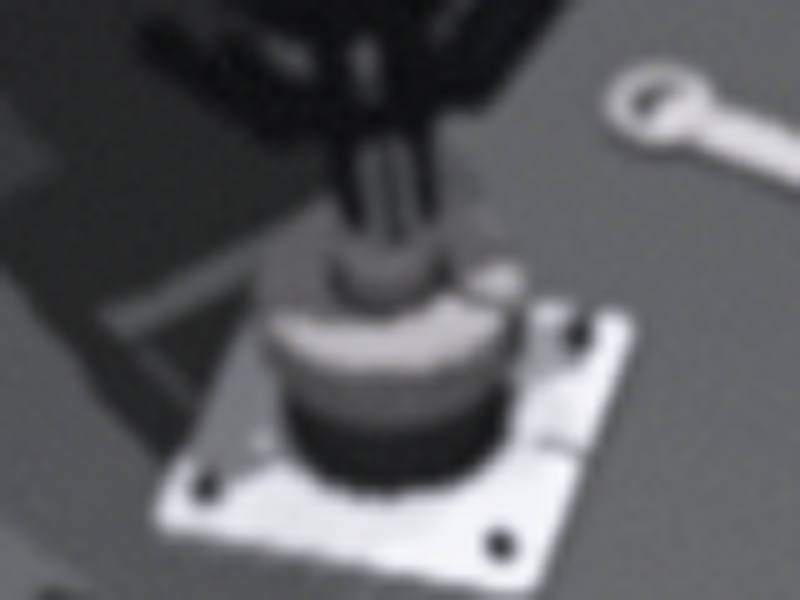

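The tip is over the plunger, so I'll press gently.

Call:
jog_arm --pt "-0.05 -0.1 -0.35 0 255" --pt "0 -0.05 -0.35 0 255"

```text
t: 28.1
tcp_pos: [0.4805, -0.0222, 0.0424]
tool_rot: [0.38, 0.924, 0.016, 0.027]
force: [-1.0, 2.2, 4.8]
finger_gap: -0.002
```

```bash
python3 -c "
from h import *
plg()"
```

```text
t28.10 p [ 0.4805 -0.0222  0.0424] r 0.0038 phi 23.2 psi+180 315.2 Frad -0.1 Ftan 2.4 Fz 4.8 q1 -0.30 q6 -1.13 tilt [-0.039  0.05  -0.998]
tip [ 0.4781 -0.0225  0.0814] to go cm [-0.11 -0.12  0.26] F [-1.   2.2  4.8]
```

Call:
jog_arm --pt "0 -0.02 -0.35 0 255" --pt "0 -0.02 -0.35 0 255"

```text
t: 28.27
tcp_pos: [0.4809, -0.0221, 0.0414]
tool_rot: [0.38, 0.925, 0.016, 0.029]
force: [-10.8, 1.0, 55.3]
finger_gap: -0.001
```

```bash
python3 -c "
from h import *
plg()"
```

```text
t28.27 p [ 0.4809 -0.0221  0.0414] r 0.0042 phi 22.2 psi+180 315.3 Frad -9.7 Ftan 5.0 Fz 55.3 q1 -0.30 q6 -1.14 tilt [-0.041  0.052 -0.998]
tip [ 0.4783 -0.0224  0.0804] to go cm [-0.13 -0.13  0.36] F [-10.8   1.   55.3]
```

Fz jumped from 4.8 N to 55 N within 1 mm, which is the hard stop at the bottom. I'll release now.

Call:
jog_arm --pt "0 0 0.3 0 255" --pt "0 0 0.5 0 255" --pt "0 0 1.2 0 255" --pt "0 0 2.5 0 255" --pt "0 0 3 0 255" --pt "-1.5 -1.5 3 0 255" --pt "-2.0 -2.0 2 0 255" --pt "-1.5 -1.5 0 0 255" --pt "0 0 0 0 255"

```text
t: 29.02
tcp_pos: [0.4297, -0.0735, 0.1749]
tool_rot: [0.376, 0.926, 0.015, 0.033]
force: [0.4, 1.0, 0.4]
finger_gap: -0.002
```

```bash
python3 -c "
from h import *
plg();line('w18',.068);sline(.068)
d=snapshot('wrist');P=cloud(d);r=np.hypot(P[...,0]-C[0],P[...,1]-C[1]);m=(r<.012)&(P[...,2]<.1)&(P[...,2]>.06);print('plunger z max',np.nanmax(P[m][:,2]),np.nanmedian(P[m][:,2]),m.sum())
d=snapshot('scene');crop(d,'sc18',190,160,350,280,5)"
```

```text
t29.02 p [ 0.4297 -0.0735  0.1749] r 0.0687 phi 226.5 psi+180 315.7 Frad -0.9 Ftan -0.4 Fz 0.4 q1 -0.45 q6 -1.28 tilt [-0.05   0.052 -0.997]
tip [ 0.4269 -0.0736  0.2138] to go cm [  5.01   4.99 -12.98] F [0.4 1.  0.4]
line cand deg [(12, -208), (13, -205), (11, -182), (14, -180), (15, -129), (10, -118)] rel datum 353.8
collar top z 0.0667 n 2952
scene line [(20, -23), (18, -22), (22, -22), (24, -19), (16, -17)]
scene line [(14, -23), (16, -22), (12, -21), (18, -18), (10, -16)]
plunger z max 0.08435684830945561 0.0825525147508302 573
```

View pics/w18.png

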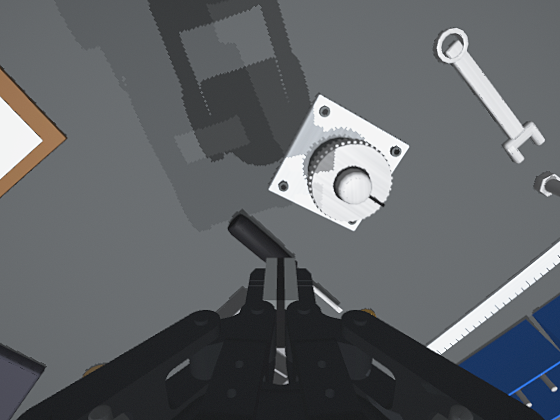

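View pics/sc18.png

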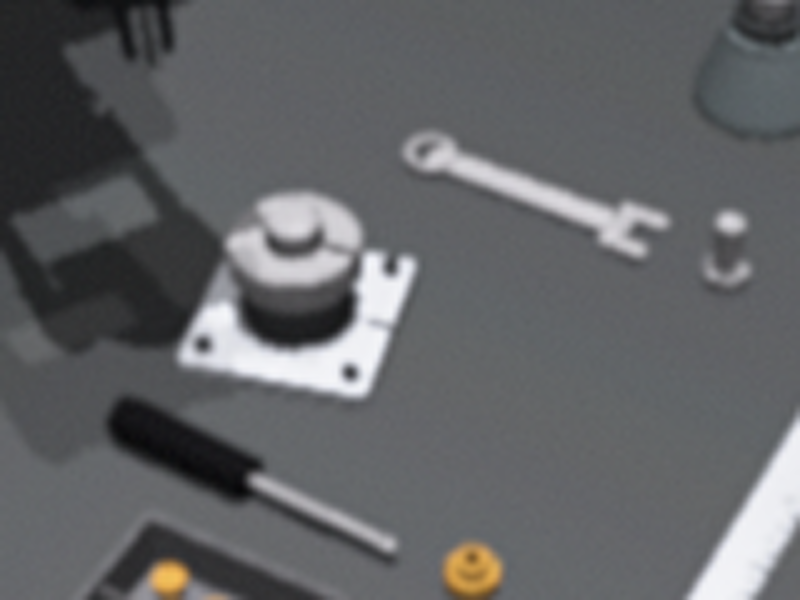

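The plunger is back up with its top at 84.4 mm, and the collar line is within about 5° of two turns. The loose items look undisturbed and the arm is clear, so I'm handing in.

Call:
jog_arm --pt "0 0 0 0 255" --pt "0 0 0 0 255"

```text
t: 29.38
tcp_pos: [0.4323, -0.0706, 0.1724]
tool_rot: [0.375, 0.926, 0.016, 0.031]
force: [-0.5, 0.3, -0.5]
finger_gap: -0.0
```

```bash
python3 -c "
from h import *
st();print(sign_off())"
```

```text
t29.38 p [ 0.4323 -0.0706  0.1724] r 0.0648 phi 226.4 psi+180 315.9 Frad 0.2 Ftan -0.6 Fz -0.5 q1 -0.45 q6 -1.28 tilt [-0.046  0.053 -0.998]
the job is handed in; nothing more can be done
None
```

I rolled the collar anticlockwise to two turns up from tight with shut fingertips on its rim. I then pressed the plunger to its hard stop, let it spring back, backed clear and handed in at 29.4 s.

**Last checks**
- **Collar angle:** its line sits about 5° short of two full turns in the wrist view (12–13° against the datum's 18°). The scene camera reads 14–20°. Both are well within a quarter turn.
- **Collar height:** its top rose about 5.7 mm, from 61.1 to 66.8 mm. It began about 7° loose, so that confirms the turn count.
- **Plunger:** the force was about 5 N on the spring and jumped to 55 N at the bottom. The top then read 84.4 mm, where about 84 mm is expected.
- **Surroundings:** the wrench, bolt, nut and screwdriver look undisturbed by eye in the last pictures. I did not check the weight and tape roll, but the arm never worked near them. The final tool force was about zero.

**What disagreed**
- The visible tips of the shut fingers were about 39 mm higher than the reported tool point. I corrected for this using the cameras and contact forces.
- The tool tilt drifted by up to about 13° during the pressing and had fallen to about 4° by the end.
- The finger slipped or lost contact with the rim several times on the way round. That only cost time, as I read the collar's angle from the pictures.

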